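# Drop the USB sticks into the bin and lay the tools in the organiser

## Task

Gather all the USB sticks in the aluminium drop cup while it stands on its mat, then hold the cup over the station's bin, lower its release tab onto the trip bar so that the bottom swings open and the sticks fall into the bin - open it nowhere else - and set the cup back upright on the middle of its mat with the bottom shut. At any time, lay the tools that are there flat in the organiser tray: scraper in the long compartment, brush in the shorter one beside it, both with the heads pointing away from the crosswise end compartment, and the bracket lengthwise in that crosswise compartment. Leave everything else on the desk alone.

Things in the scene. Friction and masses are not known exactly. Their poses are not given: they have to be found in the camera images.
- cup: open-topped drop cup of bare aluminium sheet, 0.2 kg, loose: 100 (x) x 66 (y) x 80 mm high, walls 3 mm, inside 94 x 60 mm, 55 mm deep. Origin: centre of the underside of its feet (the end walls reach down as feet, 25 mm below the inside bottom). Grip it near the rim across the 66 mm. Black release tab under the +y wall: 40 mm wide in x, reaching out to y = 55 mm, sloping down 0.6 rad
- cup_door (a joint): the cup's bottom: a steel flap in one piece with the tab, hinged 29 mm to +y of the centre, 23.5 mm above the feet. Angle in rad: 0 shut, 1.05 fully open (hard stop); a spring shuts it. Pushing the tab UP swings the flap down; about 5 N begins it, 9 N opens it fully
- station: fixed drop station, its long side along its x: grey base plate 300 x 150 mm, 6 mm thick, carrying the black rubber mat for the cup (towards -x), the steel trip bar on two uprights (middle) and an open aluminium bin (towards +x). Origin on the table below the base, 5 mm to +x of its middle
- cup_mat (a point): centre of the rubber mat (115 x 135 mm, top 8 mm above the table), where the cup stands at the start, tab roughly towards the station's -x; the cup must be back within 30 mm of it
- bar_top (a point): middle of the top of the trip bar, 100 mm above the table; 10 mm round bar, 72 mm long along the station's y. With the cup's +y (tab) towards the station's -x and its centre 52 mm to +x of the bar, the flap opens into the bin: the tab meets the bar with the feet about 94 mm above the table and is fully open about 26 mm lower
- bin_floor (a point): centre of the bin's inner floor, 11 mm above the table, axes as the station's; inside 135 (x) x 124 (y) mm, walls 5 mm, rim 46 mm above the table; 79.5 mm to +x of the bar
- stick1: USB stick: black 44 x 22 x 12 mm case with a 14 x 6 mm steel plug at +x, 62 mm long in all, 25 g, lies flat along its x; its origin is the centre of its underside (may be absent)
- stick2: USB stick: black 44 x 22 x 12 mm case with a 14 x 6 mm steel plug at +x, 62 mm long in all, 25 g, lies flat along its x; its origin is the centre of its underside (may be absent)
- stick3: USB stick: black 44 x 22 x 12 mm case with a 14 x 6 mm steel plug at +x, 62 mm long in all, 25 g, lies flat along its x; its origin is the centre of its underside (may be absent)
- stick4: USB stick: black 44 x 22 x 12 mm case with a 14 x 6 mm steel plug at +x, 62 mm long in all, 25 g, lies flat along its x; its origin is the centre of its underside (may be absent)
- stick5: USB stick: black 44 x 22 x 12 mm case with a 14 x 6 mm steel plug at +x, 62 mm long in all, 25 g, lies flat along its x; its origin is the centre of its underside (may be absent)
- tray_long (a point): fixed grey organiser tray 285 (x) x 157 (y) mm, walls 5 mm thick, 18 mm high; crosswise compartment at its -x end, and in the rest, side by side, the long one (-y) and the middle one (+y), shortened by a wall with a rubber block beyond. This point: floor centre of the long compartment, 200 x 70 (y) mm, for the scraper, 4 mm above the table; axes as the tray's
- tray_mid (a point): floor centre of the middle compartment, 165 (x) x 72 (y) mm, for the brush; axes as the tray's
- tray_short (a point): floor centre of the crosswise compartment, 70 (x) x 147 (y) mm, for the bracket; axes as the tray's
- scraper: flat scraper 185 mm long, 70 g: black plastic handle 105 x 22 x 16 mm (x from -92 to +12 mm), steel blade 32 mm wide, 4 mm thick, to +x; its origin is the centre of its underside. Grip the handle about 20 mm to -x of it (may be absent)
- scraper_tip (a point): end of the scraper's blade, 92 mm to +x of its origin
- brush: flat brush 150 mm long, 60 g: wooden handle 95 x 20 x 14 mm (x from -75 to +20 mm), steel ferrule and grey bristle block 42 mm wide to +x; its origin is the centre of its underside. Grip the handle about 5 mm to -x of it (may be absent)
- brush_tip (a point): end of the brush's bristles, 75 mm to +x of its origin
- bracket: flat steel channel bracket 115 (x) x 26 mm with 12 mm high side flanges upward, 70 g, same both ways round; its origin is the centre of its underside; grip across the flanges (may be absent)
- drive: hard drive 102 x 147 x 26 mm, bystander, stays where it is; its origin is the centre of its underside
- mouse: black computer mouse 105 x 60 x 31 mm, bystander, stays where it is; its origin is the centre of its underside
- ram: green memory module 133 x 30 x 4 mm, bystander, stays where it is; its origin is the centre of its underside
- driver: black screwdriver 170 mm long, bystander, stays where it is; its origin is the centre of its underside
- fan: case fan 120 x 120 x 25 mm, bystander, stays where it is; its origin is the centre of its underside

How it is judged:
On the way, in this order (a step that is already met when the one before it is completed fails the run):
1. all the USB sticks are in the cup (x of stick1 in the frame of cup between -0.05 and 0.05 m and y of stick1 in the frame of cup between -0.034 and 0.034 m and z of stick1 in the frame of cup between 0.015 and 0.075 m and x of stick2 in the frame of cup between -0.05 and 0.05 m and y of stick2 in the frame of cup between -0.034 and 0.034 m and z of stick2 in the frame of cup between 0.015 and 0.075 m and x of stick3 in the frame of cup between -0.05 and 0.05 m and y of stick3 in the frame of cup between -0.034 and 0.034 m and z of stick3 in the frame of cup between 0.015 and 0.075 m and x of stick4 in the frame of cup between -0.05 and 0.05 m and y of stick4 in the frame of cup between -0.034 and 0.034 m and z of stick4 in the frame of cup between 0.015 and 0.075 m and x of stick5 in the frame of cup between -0.05 and 0.05 m and y of stick5 in the frame of cup between -0.034 and 0.034 m and z of stick5 in the frame of cup between 0.015 and 0.075 m), for 0.3 s.
2. the cup is over the bin with its bottom swung open (value of joint cup_door above 0.35 rad and horizontal distance between cup and bin_floor below 0.06 m and angle between cup's own z axis and vertical below 0.3 rad), for 0.1 s.
3. all the USB sticks lie in the bin and the cup is back on its mat, shut (x of stick1 in the frame of bin_floor between -0.068 and 0.068 m and y of stick1 in the frame of bin_floor between -0.063 and 0.063 m and z of each of stick1, stick2, stick3, stick4, stick5 in the frame of bin_floor below 0.045 m and x of stick2 in the frame of bin_floor between -0.068 and 0.068 m and y of stick2 in the frame of bin_floor between -0.063 and 0.063 m and x of stick3 in the frame of bin_floor between -0.068 and 0.068 m and y of stick3 in the frame of bin_floor between -0.063 and 0.063 m and x of stick4 in the frame of bin_floor between -0.068 and 0.068 m and y of stick4 in the frame of bin_floor between -0.063 and 0.063 m and x of stick5 in the frame of bin_floor between -0.068 and 0.068 m and y of stick5 in the frame of bin_floor between -0.063 and 0.063 m and horizontal distance between cup and cup_mat below 0.03 m and z of cup in the frame of cup_mat below 0.006 m and angle between cup's own z axis and vertical below 0.1 rad and value of joint cup_door below 0.12 rad and linear speed of cup below 0.02 m/s), for 0.2 s.
At the end, for the whole second after the job is handed in: all sticks in the bin; cup upright on its mat, within 30 mm of its centre, flap under 0.12 rad; each tool flat (tilt under 0.12 rad, within 10 mm of the floor) and along (0.3 rad) its own compartment, heads of scraper and brush away from the crosswise one; all at rest (all of step 3 and x of scraper in the frame of tray_long between -0.025 and 0.025 m and y of scraper in the frame of tray_long between -0.03 and 0.03 m and z of scraper in the frame of tray_long below 0.01 m and angle between each of scraper, brush, bracket's own z axis and vertical below 0.12 rad and angle between the x axis of scraper and the x axis of tray_long, either way round below 0.3 rad and linear speed of each of scraper, brush, bracket below 0.02 m/s and x of brush in the frame of tray_mid between -0.025 and 0.025 m and y of brush in the frame of tray_mid between -0.03 and 0.03 m and z of brush in the frame of tray_mid below 0.01 m and angle between the x axis of brush and the x axis of tray_mid, either way round below 0.3 rad and x of bracket in the frame of tray_short between -0.03 and 0.03 m and y of bracket in the frame of tray_short between -0.035 and 0.035 m and z of bracket in the frame of tray_short below 0.01 m and angle between the x axis of bracket and the y axis of tray_short, either way round below 0.3 rad and x of brush_tip in the frame of tray_mid above 0 m and x of scraper_tip in the frame of tray_long above 0 m); the robot touches nothing.
It fails at once if the cup's bottom is opened away from the bin (value of joint cup_door above 0.35 rad and horizontal distance between cup and bin_floor above 0.075 m).
It fails at once if a bystander is pushed more than 40 mm (distance of any of drive, mouse, ram, driver, fan from where it was at the start of the episode above 0.04 m).
Of stick1, stick2, stick3, stick4, stick5 only 3 to 5 are there at a start; the rules pass over those that are not, and their reading is None.
Of scraper, brush, bracket only 2 to 3 are there at a start; the rules pass over those that are not, and their reading is None.
At some moment in a run one of stick1, stick2, stick3, stick4, stick5, scraper, brush, bracket may be knocked a few centimetres aside while the robot is not near it.
It also fails if it takes over 210 s, if anything falls off the work surface, if the arm or the gripper's body presses on something with over 40 N, if the wrist force passes 120 N, or if a joint passes its speed limit or range.

## Robot

A 6-joint arm with a two-finger parallel gripper is mounted at the origin on the work surface. World frame = base frame: x ahead of the robot, y to its left, z up, the work surface at z = 0. Lengths are in m, angles in rad, forces in N, time in s.
With the tool pointing down it reaches from about 0.4 to 0.825 m from the base axis. Payload 7 kg.
Tool frame: the origin (TCP) lies between the finger pads; the fingertips stand 25 mm ahead of it and the grasp point (between the pads) lies 6 mm ahead of it (arm.tip_extent is the z of the fingertips in the tool frame, in m); z points along the fingers, x is the direction in which the jaws open and shut, and the axes are right-handed (so a half turn about z gives the same grasp; the last joint's range is limited). The gripper opens to 88 mm and grips with 3 to 60 N. Pads are 19 mm wide; open, the fingers measure 130 mm over their backs; the gripper's body (78 mm by 193 mm) begins 47 mm behind the grasp point.
Start: joints at [-0.954, 0.359, 0.012, 0, -1.224, -0.288], TCP at [0.218, -0.639, 0.252] pointing down, gripper open.
Joint ranges: [-3.07, 3.07], [-1.43, 2.12], [-1.02, 1.25], [-3.03, 1.67], [-3.05, -0], [-3.03, 3.03]. Speed limits (rad/s): [2.39, 2.39, 3.01, 3.14, 3.14, 3.14].

## Interface

Orientations are given as [roll, pitch, yaw] about the fixed x, y, z axes, in that order (R = Rz(yaw) Ry(pitch) Rx(roll)).
In Python, from station import monitor, grab_frame, job_done, arm gives the robot as it stands.
- The arm moves only by the shell command python3 -m jog 'ROWS' [FORCE]. ROWS is JSON, a list that holds one entry, the list of rows, each a list of 7 numbers: the shift along the world's x, y, z in m, then the turn, a rotation vector about the world's x, y, z in rad, then the opening, from 0 (shut) to 1 (fully open). In form: [[[dx, dy, dz, ax, ay, az, claw], ...]]. A call has 1 to 20 rows; each row shifts and turns the commanded pose from where the row before left it; what a row does not reach is not made up. A row lasts 1/8 s, in which the tool goes at most 62.5 mm and 10.7 degrees, less where a joint would pass 70% of its speed; a pose out of reach is approached as far as the arm can. A call is refused whole if a number of a shift passes 0.0625 or a number of a turn 0.188, either way. A call with a gripper value outside its range is refused whole. The fingers move at their own pace and stop on an object; FORCE is the grip in N (left out, the last holds). Time passes only in rows, so rows that do not move let the fingers close. It gives the time, the measured TCP pose, the force and the opening at its end, in the units of the state.
- monitor.get_state(): the state, without advancing time (a new reading comes with each control period).
- grab_frame(name): name is "side" or "top" or "wrist"; returns a dict with "pixels" (420x560x3 uint8, red, green, blue), "K" (3x3 intrinsics, pixels), "k1" (the pictures are not rectified: a ray, as slopes to the right and down, at radius r is drawn at 1 + k1 r^2 times it, then the intrinsics apply), "view" (4x4, takes a point from world to camera coordinates); the wrist camera has in their place "hand_eye" (4x4, takes a point from camera to tool coordinates, whose origin is the TCP and whose axes are the tool frame's). Camera axes: x right, y down, z forward; pixel columns grow to the right and rows downward; lengths in m; the calibration is good to about 2 mm. A picture is of the moment at which its call begins: read the wrist's pose just before it. There is no depth.
- job_done(): hands the job in, once; it reports no verdict.
The state is a dict: "t": time; "q": joint angles; "qd": joint speeds; "joint_efforts": joint torques, N m; "eef_pos": TCP position; "ee_rot": TCP orientation; "force": force on the tool from outside, world axes, zero at the start; "moment": the same for the moment, N m; "width": finger opening in m.
Only numpy, scipy, OpenCV 4.12 (cv2) and the standard library are available. Lean on these libraries where they do the work, as an engineer would, in place of code of your own. Each camera call takes 0.05 s, during which the arm holds its last target.

## Working session

There is one attempt and no reset: what is moved stays moved. The work goes in short steps, Python scripts to look and compute and a shell command to move; the robot and the scene stay as the last step left them, time stands still between calls to the robot, and variables do not carry over. Pictures are saved under pics/ and viewed, and the job is handed in when it is done.

```bash
ls; mkdir -p pics; cat > h.py <<'E'
import numpy as np, cv2
from station import monitor, grab_frame, arm
def save(name,fn):
    f=grab_frame(name); cv2.imwrite('pics/'+fn,f['pixels'][:,:,::-1]); return f
E
python3 - <<'E'
from h import *
import pickle
s=monitor.get_state(); print(s)
d={}
for n in ['side','top','wrist']:
    f=save(n,n+'0.png'); print(n,f['K'],f['k1'],f.get('view'),f.get('hand_eye')); d[n]=f
pickle.dump(d,open('f0.pkl','wb'))
print([a for a in dir(arm) if a[0]!='_'])
E
```

```text
pics
{'t': 0.0, 'q': array([-9.53865723e-01,  3.59380212e-01,  1.10779081e-02, -3.17650305e-04,
       -1.22411109e+00, -2.88108170e-01]), 'qd': array([-0.00128728, -0.00074818, -0.00014005,  0.0001097 , -0.0005891 ,
        0.00105248]), 'joint_efforts': array([ 9.13797812e-04, -5.82720208e+01,  2.93062913e+01,  6.99699104e+00,
        6.91094989e-03, -1.58930366e-04]), 'eef_pos': array([ 0.21780985, -0.63842865,  0.25064112]), 'ee_rot': array([-3.14141945e+00, -1.63527415e-03,  1.89951045e+00]), 'force': array([0.12607045, 0.30789903, 0.20712324]), 'moment': array([ 0.04184083, -0.01108335, -0.07370583]), 'width': 0.08725027656216806}
side [[449.56168074   0.         289.93940344]
 [  0.         449.56168074 208.02079253]
 [  0.           0.           1.        ]] 0.010601388354414244 [[-0.99648624 -0.08343195 -0.00736715  0.59033566]
 [-0.05946032  0.76662998 -0.63933008  0.10917092]
 [ 0.05898843 -0.63664558 -0.76889712  1.13750181]
 [ 0.          0.          0.          1.        ]] None
top [[420.12762265   0.         275.97857836]
 [  0.         420.12762265 209.98655534]
 [  0.           0.           1.        ]] -0.008092910501193873 [[-2.73377815e-02 -9.99621534e-01 -3.07171177e-03  2.80486243e-02]
 [-9.94588332e-01  2.75079938e-02 -1.00186624e-01  6.02999941e-01]
 [ 1.00233204e-01  3.16208645e-04 -9.94963921e-01  1.04575327e+00]
 [ 0.00000000e+00  0.00000000e+00  0.00000000e+00  1.00000000e+00]] None
wrist [[324.9444883    0.         283.88888899]
 [  0.         324.9444883  211.408907  ]
 [  0.           0.           1.        ]] -0.04648295405399155 None [[ 9.99999220e-01  8.42030339e-04 -9.22818444e-04  5.23732814e-04]
 [-5.40498998e-04  9.57608917e-01  2.88070948e-01 -7.79898616e-02]
 [ 1.12626365e-03 -2.88070224e-01  9.57608624e-01 -1.33325991e-01]
 [ 0.00000000e+00  0.00000000e+00  0.00000000e+00  1.00000000e+00]]
['Unreachable', 'tip_extent']
```

View pics/top0.png

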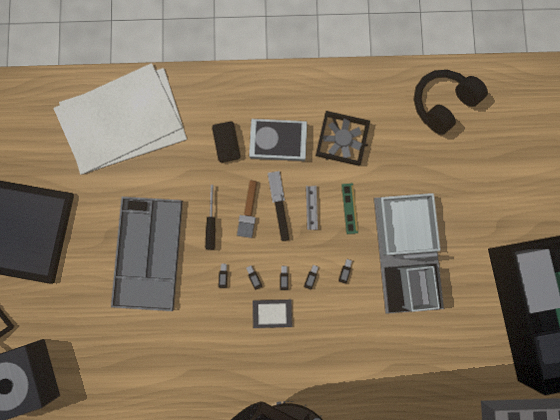

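View pics/side0.png

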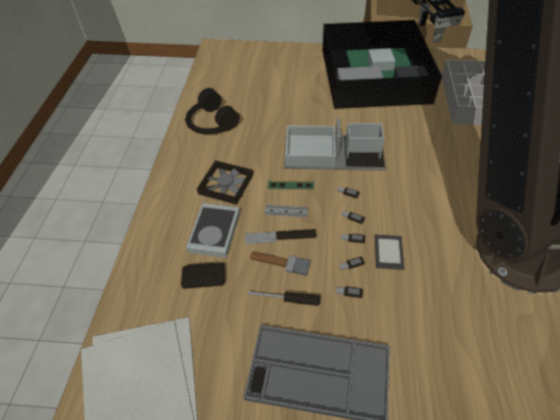

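View pics/wrist0.png

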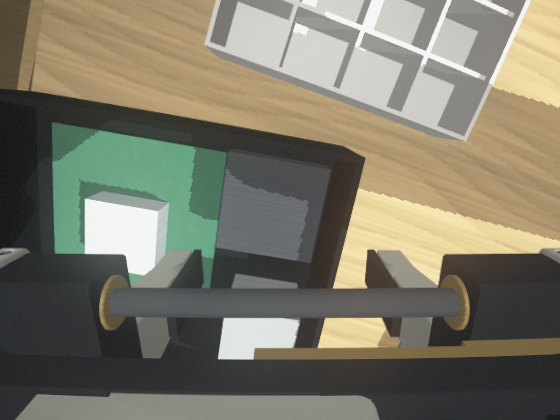

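Top view: five sticks in a row (rows 268–280, columns 223–346). The scraper is at (279,205), brush (249,208), bracket (312,208), tray on the left and station on the right with the cup at (418,288). I'll zoom in next.

```bash
cat >> h.py <<'E'
def unproj(f,px,z=0.0,T=None):
    """pixels Nx2 -> world points on plane z. T: camera->world"""
    px=np.atleast_2d(np.asarray(px,float)); K=f['K']
    d=(px-[K[0,2],K[1,2]])/[K[0,0],K[1,1]]
    u=d.copy()
    for _ in range(20): u=d/(1+f['k1']*(u**2).sum(1,keepdims=True))
    r=np.c_[u,np.ones(len(u))]
    if T is None: T=np.linalg.inv(f['view'])
    D=r@T[:3,:3].T; o=T[:3,3]
    return o+D*((z-o[2])/D[:,2])[:,None]
def proj(f,P,T=None):
    P=np.atleast_2d(P); V=f['view'] if T is None else np.linalg.inv(T)
    c=P@V[:3,:3].T+V[:3,3]; u=c[:,:2]/c[:,2:]
    u=u*(1+f['k1']*(u**2).sum(1,keepdims=True))
    return u*[f['K'][0,0],f['K'][1,1]]+[f['K'][0,2],f['K'][1,2]]
def wristT(f,s):
    from scipy.spatial.transform import Rotation as R
    T=np.eye(4);T[:3,:3]=R.from_euler('xyz',s['ee_rot']).as_matrix();T[:3,3]=s['eef_pos']
    return T@f['hand_eye']
def crop(f,box,fn,k=4):
    x0,y0,x1,y1=box
    im=f['pixels'][y0:y1,x0:x1,::-1]
    cv2.imwrite('pics/'+fn,cv2.resize(im,None,fx=k,fy=k,interpolation=cv2.INTER_CUBIC))
E
python3 - <<'E'
from h import *
import pickle
d=pickle.load(open('f0.pkl','rb'))
crop(d['top'],(190,160,390,300),'c1.png',4)
crop(d['top'],(360,180,460,330),'c2.png',4)
crop(d['top'],(100,190,200,320),'c3.png',4)
f=d['top'];s=d['side']
for p in [(223,277),(346,270),(279,205),(249,208),(312,208),(418,288),(148,252)]: print(p,unproj(f,p,0.0)[0])
E
```

```text
(223, 277) [0.435746   0.15362489 0.        ]
(346, 270) [ 0.44503614 -0.16596986  0.        ]
(279, 205) [0.61958878 0.00314427 0.        ]
(249, 208) [0.61382464 0.0824074  0.        ]
(312, 208) [ 0.60923264 -0.08353924  0.        ]
(418, 288) [ 0.39376262 -0.3501063   0.        ]
(148, 252) [0.50557984 0.34866373 0.        ]
```

View pics/c1.png

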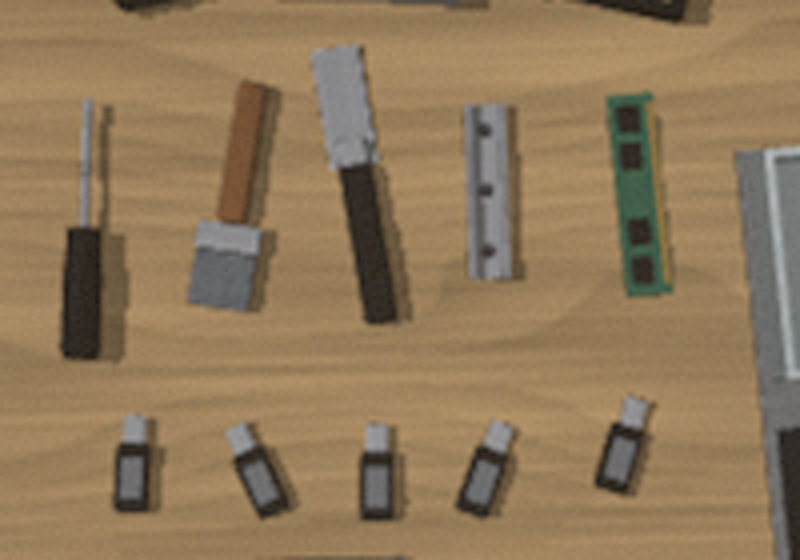

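View pics/c2.png

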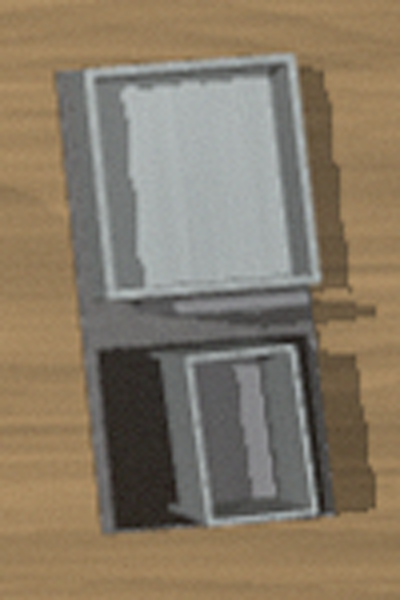

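View pics/c3.png

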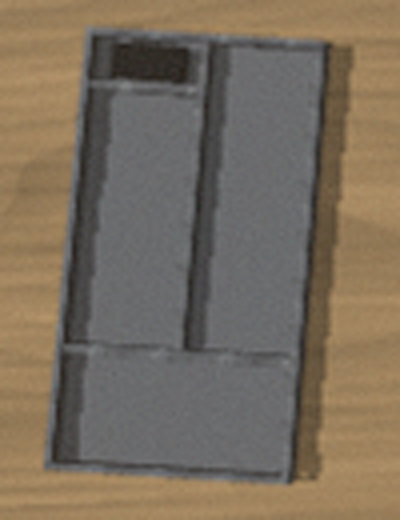

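```bash
python3 - <<'E'
from h import *
import pickle
d=pickle.load(open('f0.pkl','rb'))
crop(d['side'],(270,100,410,190),'c4.png',5)
E
```

```text
(no output)
```

View pics/c4.png

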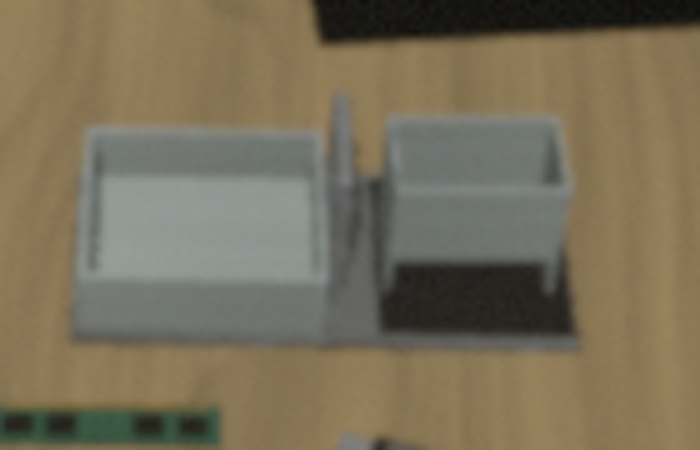

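```bash
cat > meas.py <<'E'
from h import *
def rects(f,mask,z,amin=20,amax=3000):
    out=[]
    cs,_=cv2.findContours(mask.astype(np.uint8),cv2.RETR_EXTERNAL,cv2.CHAIN_APPROX_NONE)
    for c in cs:
        if not amin<=cv2.contourArea(c)<=amax: continue
        W=unproj(f,c[:,0,:],z)[:,:2]
        r=cv2.minAreaRect((W*1000).astype(np.float32))
        m=W.mean(0)
        (cx,cy),(w,h),a=r
        if w<h: w,h,a=h,w,a+90
        out.append((cx,cy,w,h,(a+90)%180-90,cv2.boundingRect(c)))
    return out
def fg(f):
    p=f['pixels'].astype(int); hsv=cv2.cvtColor(f['pixels'],cv2.COLOR_RGB2HSV)
    return p,hsv
E
python3 - <<'E'
from meas import *
import pickle
d=pickle.load(open('f0.pkl','rb'));f=d['top']
p,h=fg(f)
roi=np.zeros(p.shape[:2],bool); roi[165:290,190:375]=1
print('dark'); 
for r in rects(f,(p.max(2)<70)&roi,0.012): print(np.round(r[:5],1),r[5])
print('gray')
m=((p.max(2)-p.min(2))<25)&(p.max(2)>80)&roi
for r in rects(f,m,0.008): print(np.round(r[:5],1),r[5])
print('brown')
for r in rects(f,(h[...,0]<12)&(h[...,1]>110)&roi&(p[...,0]>70),0.014): print(np.round(r[:5],1),r[5])
print('nonwood')
m=(((p[...,0]-p[...,2])<25))&roi
for r in rects(f,m,0.01): print(np.round(r[:5],1),r[5])
E
```

```text
dark
[422.1  -2.8  40.6  17.9  -1.7] (280, 273, 8, 17)
[422.4 -71.3  40.2  20.  -22.1] (304, 272, 13, 17)
[426.1  69.9  42.2  20.6  25.4] (249, 272, 13, 17)
[431.4 152.3  40.6  20.6  -1.5] (219, 271, 9, 17)
[ 435.2 -159.7   40.4   20.3  -19.9] (339, 266, 12, 17)
[ 555.7 -180.4   15.6   13.    -1.6] (348, 224, 6, 7)
[550.4 183.4  83.4  23.9  -3.5] (205, 217, 11, 33)
[ 580.5 -179.1   18.4   13.    -2.5] (347, 214, 6, 8)
[577.7  -2.8 102.8  20.4   8.3] (275, 201, 14, 40)
[ 629.1 -176.    15.8   13.1   -1.6] (345, 196, 6, 7)
[ 655.5 -174.6   16.    13.1   -2.5] (344, 186, 6, 7)
gray
[420.5  -2.8  22.9  12.9  -1.6] (281, 277, 6, 10)
[422.  -71.3  26.6  13.8 -20.6] (307, 275, 8, 11)
[425.8  71.4  25.2  13.8  25.5] (251, 275, 8, 11)
[431.1 154.   25.6  12.9  -0.9] (220, 274, 6, 11)
[ 434.4 -160.2   26.8   14.1  -18.5] (341, 269, 8, 12)
[452.4  -3.7  15.4  12.9  -1.6] (281, 266, 6, 7)
[453.7  83.4  17.3  13.8  25.5] (246, 266, 8, 8)
[450.7 -82.1  17.2  15.4 -20.6] (310, 265, 8, 8)
[461.7 150.9  15.5  12.9  -0.9] (221, 264, 6, 7)
[ 463.7 -170.5   18.7   13.8  -20. ] (345, 259, 7, 9)
[566.6  91.3  55.3  42.5  -9.7] (237, 215, 19, 23)
[ 6.101e+02 -8.170e+01  1.137e+02  2.730e+01 -1.000e-01] (306, 186, 12, 44)
[635.7 181.1  81.9   5.3  -0.7] (210, 185, 3, 32)
[668.8  10.3  78.7  32.4   7.9] (268, 171, 17, 31)
brown
nonwood
[430.9  -3.1  58.5  18.   -1.7] (280, 266, 8, 24)
[434.5  74.7  59.5  19.5  25.4] (246, 266, 16, 23)
[431.1 -74.8  59.2  19.7 -22.1] (304, 265, 14, 24)
[440.2 153.6  58.7  18.   -0.9] (219, 264, 8, 24)
[ 444.1 -163.4   60.    20.2  -20.9] (339, 259, 13, 24)
[566.5  91.2  55.2  42.5  -9.7] (237, 215, 19, 23)
[ 6.099e+02 -8.150e+01  1.135e+02  2.730e+01 -1.000e-01] (306, 186, 12, 44)
[592.5 183.9 167.5  20.8  -0.7] (206, 185, 9, 65)
[ 605.2 -179.6  131.2   28.5    3.3] (342, 183, 16, 51)
[617.1   3.2 182.3  32.3   7.9] (268, 171, 21, 70)
```

```bash
python3 - <<'E'
from meas import *
import pickle
d=pickle.load(open('f0.pkl','rb'));f=d['top']
def P(l,o,z): 
    w=unproj(f,np.array(l)/4+o,z)[:,:2]*1000; print(np.round(w,1)); return w
print('tray'); w=P([(90,29),(330,42),(292,484),(44,469)],(100,190),.018)
print(w.mean(0), [np.degrees(np.arctan2(*(b-a)[::-1])) for a,b in [(w[2],w[1]),(w[3],w[0])]], np.linalg.norm(w[0]-w[1]),np.linalg.norm(w[1]-w[2]))
print('bin rim'); w=P([(83,67),(296,53),(322,285),(106,300)],(360,180),.046)
print(w.mean(0), [np.degrees(np.arctan2(*(b-a)[::-1])) for a,b in [(w[2],w[1]),(w[3],w[0])]], np.linalg.norm(w[0]-w[1]),np.linalg.norm(w[1]-w[2]))
print('base left edge');w=P([(55,70),(103,533)],(360,180),.006)
print(np.degrees(np.arctan2(*(w[0]-w[1])[::-1])),np.linalg.norm(w[0]-w[1]))
print('cup rim'); w=P([(184,352),(298,342),(320,518),(207,526)],(360,180),.088)
print(w.mean(0), [np.degrees(np.arctan2(*(b-a)[::-1])) for a,b in [(w[2],w[1]),(w[3],w[0])]], np.linalg.norm(w[0]-w[1]),np.linalg.norm(w[1]-w[2]))
print('mat');w=P([(98,348),(107,528)],(360,180),.008)
E
```

```text
tray
[[649.2 410.1]
 [636.3 253.7]
 [354.9 279.3]
 [368.3 437. ]]
[502.13926216 345.03275527] [np.float64(-5.203221922256511), np.float64(-5.455307980474632)] 156.9736141091536 282.59077185543055
bin rim
[[ 628.3 -254.6]
 [ 633.5 -390. ]
 [ 487.  -396.8]
 [ 481.4 -261.3]]
[ 557.55229544 -325.64251502] [np.float64(2.6477356203316966), np.float64(2.614616873279504)] 135.52009033230993 146.6791573480682
base left edge
[[ 631.8 -246.1]
 [ 333.  -261.8]]
3.0052943517225854 299.28593750588834
cup rim
[[ 449.8 -295.4]
 [ 453.8 -363.9]
 [ 350.2 -370.3]
 [ 347.5 -303.1]]
[ 400.35490607 -333.19947434] [np.float64(3.545130071675648), np.float64(4.332649298896742)] 68.65196202425824 103.80662252224025
mat
[[ 450.3 -264.3]
 [ 336.3 -264.1]]
```

```bash
python3 -m jog '[[[0,0,0.03,0,0,0,0.5],[0.02,0.045,0.02,0,0,-0.05,0.5],[0.02,0.045,0,0,0,-0.05,0.5],[0.02,0.05,0,0,0,-0.05,0.5],[0.02,0.05,0,0,0,-0.05,0.5],[0.02,0.05,0,0,0,-0.06,0.5],[0.02,0.05,0,0,0,0,0.5],[0.02,0.05,0,0,0,0,0.5],[0.02,0.05,0,0,0,0,0.5],[0,0,0,0,0,0,0.5]]]' && python3 - <<'E'
from h import *
s=monitor.get_state();print(s['q'],s['ee_rot'],s['eef_pos']); save('wrist','w1.png')
E
```

```text
t: 1.4
eef_pos: [0.3789, -0.2461, 0.3018]
ee_rot: [3.141, -0.0, 1.645]
force: [-1.3, -1.1, -0.3]
width: 0.0436
[-1.37949918e-01 -5.25359164e-02 -3.69801224e-01 -4.87253839e-04
 -1.25255451e+00 -1.35889971e+00] [ 3.14054066e+00 -2.47214813e-04  1.64459092e+00] [ 0.37894747 -0.24608453  0.30181132]
```

View pics/w1.png

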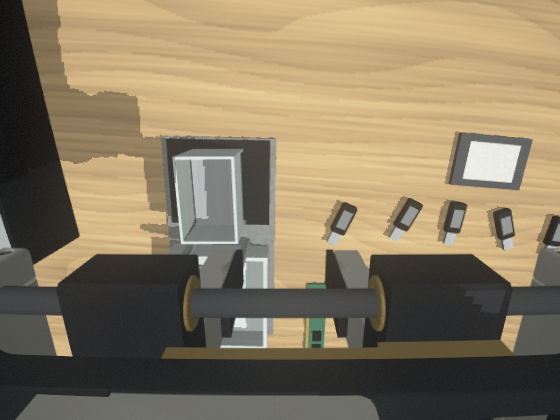

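```bash
python3 - <<'E'
from h import *
f=grab_frame('wrist'); f['pixels']=cv2.convertScaleAbs(f['pixels'],alpha=2.0,beta=30)
crop(f,(150,120,290,260),'w1c.png',5)
E
```

```text
(no output)
```

View pics/w1c.png

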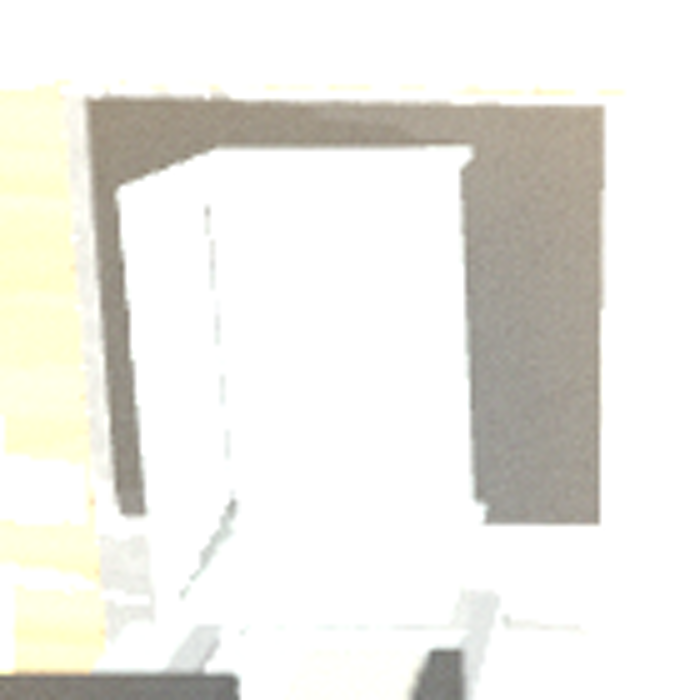

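```bash
python3 -m jog '[[[0,-0.06,0,0,0,0,0.5],[0,-0.06,0,0,0,0,0.5],[0,-0.06,0,0,0,0,0.5],[0,0,0,0,0,0,0.5],[0,0,0,0,0,0,0.5]]]' && python3 - <<'E'
from h import *
f=save('wrist','w2.png'); f['pixels']=cv2.convertScaleAbs(f['pixels'],alpha=1.8,beta=20)
crop(f,(220,80,400,260),'w2c.png',4)
E
```

```text
t: 2.12
eef_pos: [0.3766, -0.43, 0.3006]
ee_rot: [-3.14, -0.001, 1.636]
force: [-0.1, -1.2, 0.4]
width: 0.0437
```

View pics/w2.png

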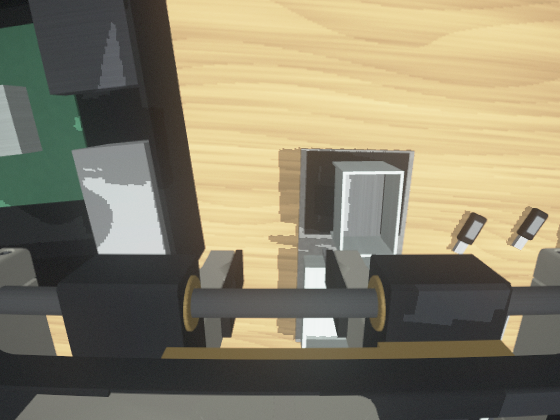

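View pics/w2c.png

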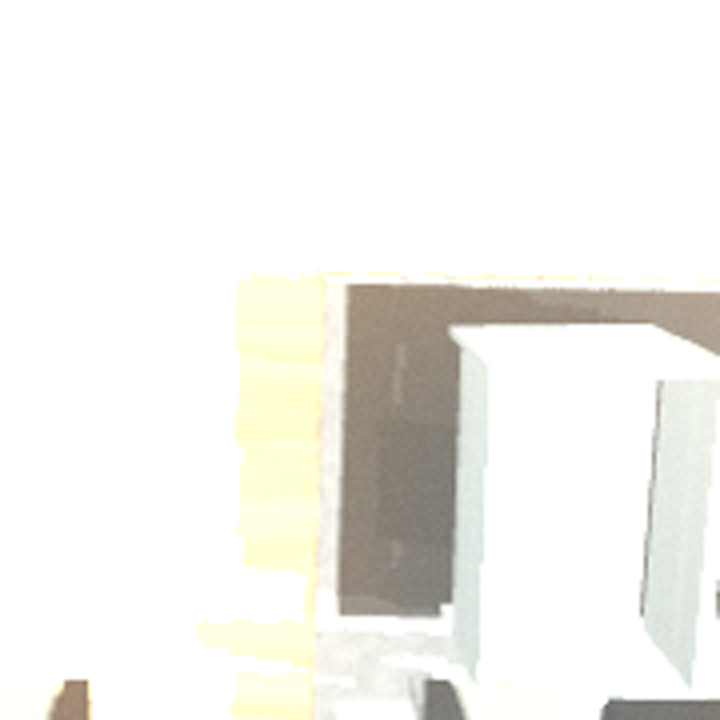

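The tab is on the world −y side of the cup, at about (325,200) in w2.png. So the cup yaw is about 184°, and it needs about −91° of turn to dump. Now the sticks.

```bash
cat > look.py <<'E'
from meas import *
def sticks(f=None):
    f=f or grab_frame('top')
    p,h=fg(f); roi=np.zeros(p.shape[:2],bool); roi[160:345,190:384]=1
    m=(p.max(2)<70)&roi; g=((p[...,0]-p[...,2])<25)&roi
    return f,[r for r in rects(f,m,0.012) if 33<r[2]<50 and 14<r[3]<26]
def delta(s,x,y,z,yaw):
    d=np.array([x,y,z])-s['eef_pos']; a=(yaw-s['ee_rot'][2]+np.pi)%(2*np.pi)-np.pi
    print('delta',np.round(d,4),'turn',round(a,3))
if __name__=='__main__':
    s=monitor.get_state()
    print('t',round(s['t'],2),'pos',np.round(s['eef_pos'],4),'rot',np.round(s['ee_rot'],3),'w',round(s['width'],4),'F',np.round(s['force'],1),'q6',round(s['q'][5],2))
    f,r=sticks()
    for c in r:
        print('stick',np.round(c[:5],1),end=' '); delta(s,c[0]/1000,c[1]/1000,.028,np.radians(90+c[4]))
E
python3 look.py
```

```text
t 2.17 pos [ 0.377  -0.4292  0.3012] rot [-3.141e+00 -1.000e-03  1.638e+00] w 0.0439 F [ 0.1  0.7 -0.8] q6 -1.0
stick [422.1  -4.1  40.5  15.4  -1.6] delta [ 0.0451  0.4252 -0.2732] turn -0.096
stick [422.7 -71.   40.7  20.4 -23.9] delta [ 0.0457  0.3583 -0.2732] turn -0.485
stick [425.9  70.4  42.2  19.4  25.4] delta [ 0.0489  0.4997 -0.2732] turn 0.377
stick [431.4 152.3  40.6  20.6  -1.5] delta [ 0.0544  0.5815 -0.2732] turn -0.094
stick [ 435.2 -159.6   40.5   20.2  -20.9] delta [ 0.0582  0.2696 -0.2732] turn -0.433
```

```bash
python3 -m jog '[[[0.01,0.05,0,0,0,-0.08,0.5],[0.01,0.05,0,0,0,-0.08,0.5],[0.01,0.055,-0.01,0,0,-0.08,0.5],[0.01,0.055,-0.03,0,0,-0.08,0.5],[0.01,0.06,-0.05,0,0,-0.08,0.5],[0.008,0,-0.05,0,0,-0.03,0.5],[0,0,-0.05,0,0,0,0.5],[0,0,-0.03,0,0,0,0.5],[0,0,0,0,0,0,0.5],[0,0,0,0,0,0,0.5]]]' 20; python3 look.py
```

```text
t: 3.48
eef_pos: [0.4347, -0.1718, 0.0938]
ee_rot: [3.14, -0.0, 1.211]
force: [0.3, -0.2, -0.3]
width: 0.0439
t 3.48 pos [ 0.4347 -0.1718  0.0938] rot [ 3.14  -0.     1.211] w 0.0439 F [ 0.3 -0.2 -0.3] q6 -1.98
```

```bash
python3 -m jog '[[[0,0.012,-0.02,0,0,0,0.5],[0,0,-0.025,0,0,0,0.5],[0,0,-0.02,0,0,0,0.5],[0,0,0,0,0,0,0.5],[0,0,0,0,0,0,0.5],[0,0,0,0,0,0,0],[0,0,0,0,0,0,0],[0,0,0,0,0,0,0],[0,0,0,0,0,0,0]]]' 20; python3 - <<'E'
from h import *
save('top','t1.png');save('wrist','w3.png')
E
```

```text
t: 4.65
eef_pos: [0.434, -0.16, 0.0277]
ee_rot: [3.141, -0.0, 1.21]
force: [-1.6, 0.8, 6.7]
width: 0.0218
```

View pics/t1.png

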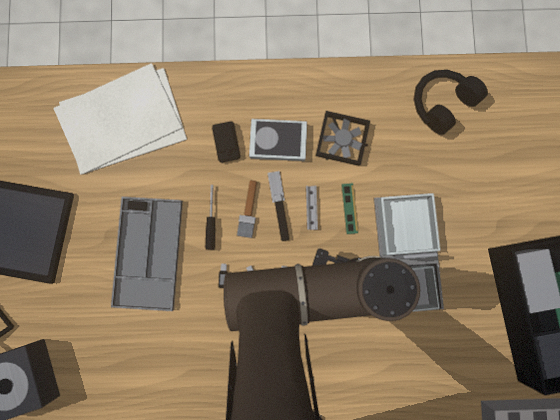

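View pics/w3.png

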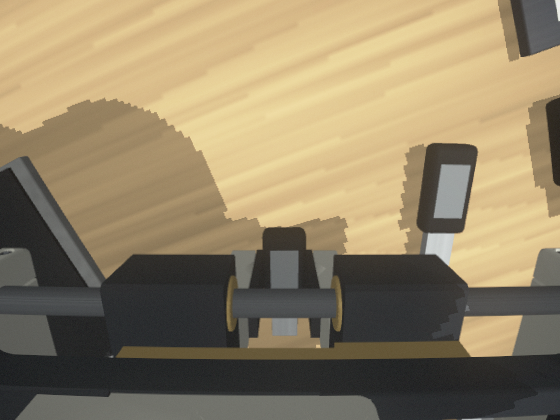

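```bash
python3 -m jog '[[[0,0,0.04,0,0,0,0],[0,0,0.05,0,0,0,0],[-0.005,-0.02,0.03,0,0,0.06,0],[-0.01,-0.03,0,0,0,0.1,0],[-0.01,-0.035,0,0,0,0.1,0],[-0.01,-0.035,0,0,0,0.1,0],[-0.007,-0.03,0,0,0,0.07,0],[0,-0.009,0,0,0,0,0],[0,0,0,0,0,0,0],[0,0,0,0,0,0,0]]]'; python3 - <<'E'
from look import *
s=monitor.get_state(); delta(s,.392,-.319,.119,1.64); print(s['width'])
save('side','s1.png'); 
E
```

```text
t: 6.0
eef_pos: [0.3918, -0.3183, 0.1472]
ee_rot: [-3.141, -0.0, 1.639]
force: [-0.0, 0.1, 0.3]
width: 0.0217
delta [ 0.0002 -0.0007 -0.0282] turn 0.001
0.02172117480061331
```

View pics/s1.png

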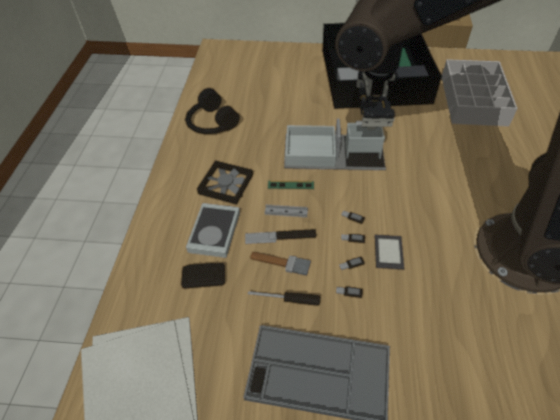

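```bash
python3 -m jog '[[[0,0,-0.015,0,0,0,0],[0,0,-0.013,0,0,0,0],[0,0,0,0,0,0,0],[0,0,0,0,0,0,0.45],[0,0,0,0,0,0,0.45],[0,0,0,0,0,0,0.45],[0,0,0.04,0,0,0,0.45],[0,0.05,0.02,0,0,0,0.45],[0,0.05,0,0,0,-0.1,0.45],[0,0.05,0,0,0,-0.1,0.45],[0,0.05,0,0,0,-0.1,0.45],[0,0,0,0,0,0,0.45]]]'; python3 - <<'E'
from look import *
s=monitor.get_state(); 
f=save('side','s2.png'); crop(f,(270,100,410,190),'s2c.png',5)
def sidesticks(f):
    p,h=fg(f); roi=np.zeros(p.shape[:2],bool); roi[150:330,325:372]=1
    return rects(f,(p.max(2)<75)&roi,0.012)
for r in sidesticks(f): print(np.round(r[:5],1))
E
python3 look.py
```

```text
t: 7.55
eef_pos: [0.3921, -0.1165, 0.18]
ee_rot: [3.14, -0.001, 1.343]
force: [0.4, -0.3, -0.1]
width: 0.0397
[430.9 157.6  41.4  22.5  -5.5]
[425.3  74.4  39.9  21.8  20.7]
[421.1   0.8  38.4  22.9  -1. ]
[422.7 -65.6  41.   21.4 -19.6]
[ 411.2 -295.5   80.1   68.4    4.3]
t 7.6 pos [ 0.3921 -0.1177  0.1799] rot [ 3.140e+00 -1.000e-03  1.344e+00] w 0.0394 F [-0.2 -0.1 -0.1] q6 -1.99
stick [422.1  -4.1  40.5  15.4  -1.6] delta [ 0.03    0.1136 -0.1519] turn 0.198
stick [426.5  70.5  41.   19.4  24.8] delta [ 0.0344  0.1882 -0.1519] turn 0.659
stick [431.4 153.3  40.6  18.   -1.5] delta [ 0.0393  0.2709 -0.1519] turn 0.2
```

View pics/s2c.png

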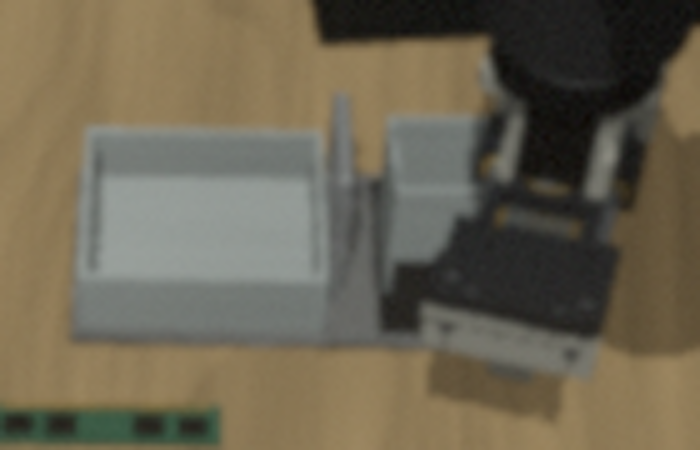

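```bash
python3 -m jog '[[[0.015,0.025,-0.03,0,0,-0.08,0.45],[0.015,0.024,-0.03,0,0,-0.075,0.45],[0,0,-0.04,0,0,0,0.45],[0,0,-0.032,0,0,0,0.45],[0,0,-0.02,0,0,0,0.45],[0,0,0,0,0,0,0.45],[0,0,0,0,0,0,0.45],[0,0,0,0,0,0,0],[0,0,0,0,0,0,0],[0,0,0,0,0,0,0]]]'
```

```text
t: 8.9
eef_pos: [0.4218, -0.0701, 0.0275]
ee_rot: [3.141, -0.0, 1.185]
force: [-0.4, -0.1, 0.8]
width: 0.0219
```

```bash
python3 -m jog '[[[0,0,0.04,0,0,0,0],[0,0,0.05,0,0,0,0],[-0.005,-0.03,0.03,0,0,0.06,0],[-0.005,-0.035,0,0,0,0.08,0],[-0.005,-0.04,0,0,0,0.08,0],[-0.005,-0.04,0,0,0,0.08,0],[-0.005,-0.04,0,0,0,0.08,0],[-0.005,-0.04,0,0,0,0.075,0],[0,-0.04,0,0,0,0,0],[0,-0.011,0,0,0,0,0],[0,0,0,0,0,0,0],[0,0,0,0,0,0,0]]]'; python3 - <<'E'
from look import *
s=monitor.get_state(); delta(s,.392,-.346,.119,1.64); 
f=save('wrist','w4.png')
E
```

```text
t: 10.4
eef_pos: [0.3916, -0.3452, 0.1473]
ee_rot: [-3.142, -0.0, 1.64]
force: [-0.9, 0.2, -1.2]
width: 0.0219
delta [ 0.0004 -0.0008 -0.0283] turn -0.0
```

View pics/w4.png

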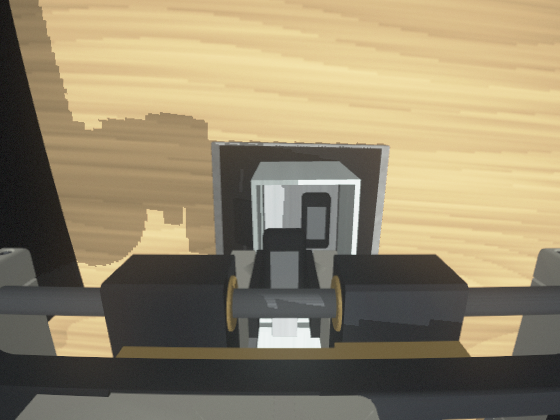

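```bash
python3 -m jog '[[[0,0,-0.015,0,0,0,0],[0,0,-0.013,0,0,0,0],[0,0,0,0,0,0,0],[0,0,0,0,0,0,0.45],[0,0,0,0,0,0,0.45],[0,0,0,0,0,0,0.45],[0,0,0.04,0,0,0,0.45],[0,0.05,0.02,0,0,0,0.45],[0,0.055,0,0,0,0,0.45],[0,0.055,0,0,0,0,0.45],[0,0.055,0,0,0,-0.05,0.45],[0,0.055,0,0,0,-0.05,0.45],[0.01,0.03,-0.01,0,0,0,0.45],[0,0,0,0,0,0,0.45]]]'; python3 - <<'E'
from look import *
s=monitor.get_state(); 
f=grab_frame('side')
p,h=fg(f); roi=np.zeros(p.shape[:2],bool); roi[150:330,325:372]=1
for r in rects(f,(p.max(2)<75)&roi,0.012): print(np.round(r[:5],1))
E
python3 look.py
```

```text
t: 12.2
eef_pos: [0.4021, -0.0444, 0.1694]
ee_rot: [3.141, -0.0, 1.543]
force: [-1.3, 0.8, 0.2]
width: 0.0394
[430.8 157.6  41.6  22.5  -5.5]
[424.9  74.7  39.9  20.6  24.1]
[421.2   0.9  38.7  22.2  -2.6]
[ 413.6 -245.9  172.5   74.1   88.2]
t 12.25 pos [ 0.4018 -0.0453  0.1694] rot [ 3.142 -0.     1.542] w 0.0394 F [ 0.5  0.3 -0.5] q6 -1.98
stick [431.4 152.2  41.4  18.5  -5. ] delta [ 0.0296  0.1975 -0.1414] turn -0.059
```

```bash
python3 -m jog '[[[0.01,0.022,-0.03,0,0,0,0.45],[0.01,0.022,-0.03,0,0,0,0.45],[0,0,-0.04,0,0,0,0.45],[0,0,-0.025,0,0,0,0.45],[0,0,-0.016,0,0,0,0.45],[0,0,0,0,0,0,0.45],[0,0,0,0,0,0,0.45],[0,0,0,0,0,0,0],[0,0,0,0,0,0,0],[0,0,0,0,0,0,0]]]'
```

```text
t: 13.55
eef_pos: [0.4221, -0.0019, 0.0288]
ee_rot: [3.141, -0.0, 1.54]
force: [-0.5, -0.1, 5.4]
width: 0.0217
```

```bash
python3 -m jog '[[[0,0,0.04,0,0,0,0],[0,0,0.05,0,0,0,0],[-0.005,-0.035,0.03,0,0,0.02,0],[-0.005,-0.04,0,0,0,0.02,0],[-0.005,-0.045,0,0,0,0.02,0],[-0.005,-0.045,0,0,0,0.02,0],[-0.005,-0.045,0,0,0,0.02,0],[-0.005,-0.045,0,0,0,0,0],[0,-0.045,0,0,0,0,0],[0,-0.02,0,0,0,0,0],[0,0,0,0,0,0,0],[0,0,0,0,0,0,0]]]'; python3 - <<'E'
from look import *
s=monitor.get_state(); delta(s,.392,-.319,.119,1.64); 
f=save('wrist','w5.png'); crop(f,(200,130,400,260),'w5c.png',4)
E
```

```text
t: 15.05
eef_pos: [0.3914, -0.3215, 0.1481]
ee_rot: [-3.141, -0.0, 1.639]
force: [-0.0, 0.1, -0.5]
width: 0.0217
delta [ 0.0006  0.0025 -0.0291] turn 0.001
```

View pics/w5c.png

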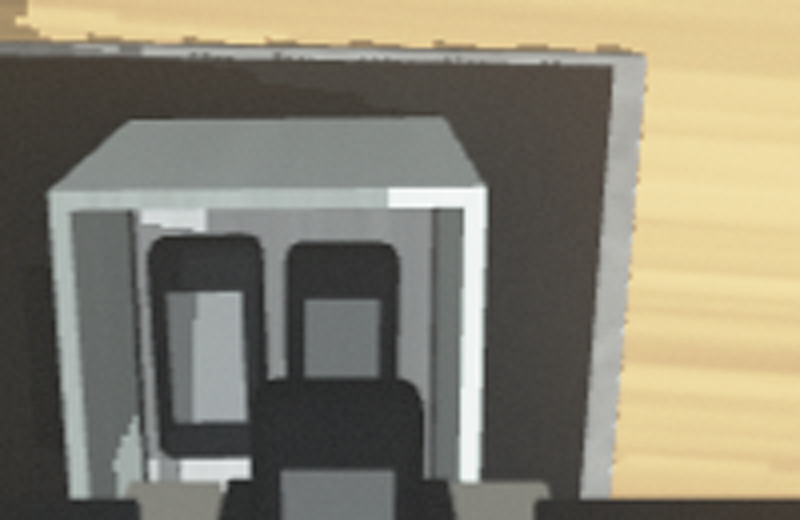

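Two sticks lie side by side in the cup. The third goes on top of the +y one.

```bash
python3 -m jog '[[[0,0.002,-0.015,0,0,0,0],[0,0,-0.014,0,0,0,0],[0,0,0,0,0,0,0],[0,0,0,0,0,0,0.45],[0,0,0,0,0,0,0.45],[0,0,0,0,0,0,0.45],[0,0,0.04,0,0,0,0.45],[0,0.05,0.02,0,0,0,0.45],[0,0.055,0,0,0,0.05,0.45],[0,0.055,0,0,0,0.05,0.45],[0,0.055,0,0,0,0.05,0.45],[0,0.055,0,0,0,0.05,0.45],[0.01,0.055,-0.01,0,0,0.05,0.45],[0.01,0.04,0,0,0,0.05,0.45],[0,0,0,0,0,0,0.45]]]'; python3 - <<'E'
from look import *
s=monitor.get_state(); 
f=grab_frame('side')
p,h=fg(f); roi=np.zeros(p.shape[:2],bool); roi[150:330,325:372]=1
for r in rects(f,(p.max(2)<75)&roi,0.012): print(np.round(r[:5],1))
E
python3 look.py
```

```text
t: 16.98
eef_pos: [0.4126, 0.0474, 0.1697]
ee_rot: [3.14, -0.0, 1.944]
force: [-1.3, 0.4, 0.1]
width: 0.0396
[430.9 157.6  41.4  22.5  -5.5]
[425.1  74.5  39.7  20.3  23.6]
[ 423.6 -189.9  288.4   90.6   88.2]
t 17.02 pos [0.4119 0.0461 0.1695] rot [ 3.141 -0.     1.942] w 0.0396 F [-0.3 -0.7 -0.5] q6 -1.79
stick [431.4 152.3  40.6  20.6  -1.5] delta [ 0.0195  0.1062 -0.1415] turn -0.398
```

```bash
python3 -m jog '[[[0.007,0.013,-0.03,0,0,0.03,0.45],[0.007,0.012,-0.03,0,0,0.03,0.45],[0,0,-0.04,0,0,0,0.45],[0,0,-0.025,0,0,0,0.45],[0,0,-0.016,0,0,0,0.45],[0,0,0,0,0,0,0.45],[0,0,0,0,0,0,0.45],[0,0,0,0,0,0,0],[0,0,0,0,0,0,0],[0,0,0,0,0,0,0]]]'
```

```text
t: 18.32
eef_pos: [0.426, 0.0702, 0.0288]
ee_rot: [3.141, -0.0, 2.0]
force: [-0.9, -0.1, 6.0]
width: 0.0217
```

```bash
python3 -m jog '[[[0,0,0.04,0,0,0,0],[0,0,0.05,0,0,0,0],[-0.005,-0.035,0.03,0,0,-0.04,0],[-0.005,-0.045,0,0,0,-0.05,0],[-0.005,-0.045,0,0,0,-0.05,0],[-0.005,-0.045,0,0,0,-0.05,0],[-0.005,-0.045,0,0,0,-0.05,0],[-0.005,-0.045,0,0,0,-0.05,0],[-0.004,-0.045,0,0,0,-0.05,0],[0,-0.045,0,0,0,-0.02,0],[0,-0.045,0,0,0,0,0],[0,-0.022,0,0,0,0,0],[0,0,0,0,0,0,0],[0,0,0,0,0,0,0]]]'; python3 - <<'E'
from look import *
s=monitor.get_state(); delta(s,.392,-.347,.119,1.64); 
f=save('wrist','w6.png'); crop(f,(200,130,400,260),'w6c.png',4)
E
```

```text
t: 20.08
eef_pos: [0.3914, -0.3465, 0.1481]
ee_rot: [-3.141, -0.0, 1.639]
force: [-0.4, 1.0, 0.0]
width: 0.0219
delta [ 0.0006 -0.0005 -0.0291] turn 0.001
```

View pics/w6c.png

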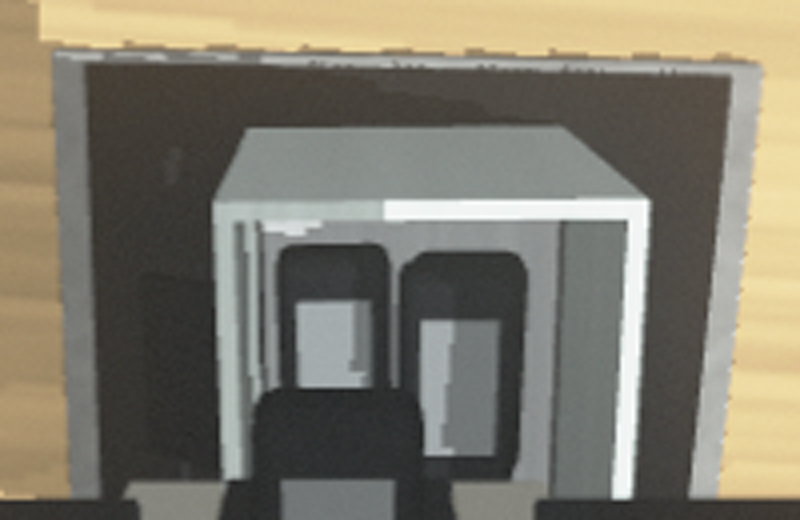

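Stacking nicely. I'll drop the fourth on the −y side, then go for the fifth.

```bash
python3 -m jog '[[[0,0,-0.015,0,0,0,0],[0,0,-0.014,0,0,0,0],[0,0,0,0,0,0,0],[0,0,0,0,0,0,0.45],[0,0,0,0,0,0,0.45],[0,0,0,0,0,0,0.45],[0,0,0.04,0,0,0,0.45],[0,0.045,0.02,0,0,0,0.45],[0,0.055,0,0,0,0,0.45],[0,0.055,0,0,0,0,0.45],[0,0.055,0,0,0,0,0.45],[0,0.055,0,0,0,0,0.45],[0.01,0.055,0,0,0,0,0.45],[0.01,0.055,0,0,0,0,0.45],[0.01,0.055,-0.01,0,0,-0.05,0.45],[0.01,0.05,0,0,0,-0.05,0.45],[0,0,0,0,0,0,0.45]]]'; python3 - <<'E'
from look import *
s=monitor.get_state(); 
f=save('side','s3.png')
p,h=fg(f); roi=np.zeros(p.shape[:2],bool); roi[150:330,325:372]=1
for r in rects(f,(p.max(2)<75)&roi,0.012): print(np.round(r[:5],1))
E
python3 look.py
```

```text
t: 22.25
eef_pos: [0.4326, 0.136, 0.1695]
ee_rot: [3.141, -0.0, 1.542]
force: [-0.1, -0.4, -0.3]
width: 0.0392
[430.9 157.6  41.4  22.5  -5.5]
[ 415.  -123.9  407.6   73.6   89.1]
t 22.3 pos [0.4318 0.1344 0.1693] rot [-3.141  0.     1.542] w 0.0391 F [ 0.  -0.2 -0.2] q6 -2.34
```

```bash
python3 -m jog '[[[0,0.01,-0.03,0,0,0,0.45],[0,0.009,-0.03,0,0,0,0.45],[0,0,-0.04,0,0,0,0.45],[0,0,-0.025,0,0,0,0.45],[0,0,-0.016,0,0,0,0.45],[0,0,0,0,0,0,0.45],[0,0,0,0,0,0,0.45],[0,0,0,0,0,0,0],[0,0,0,0,0,0,0],[0,0,0,0,0,0,0]]]'
```

```text
t: 23.6
eef_pos: [0.432, 0.1522, 0.0289]
ee_rot: [3.141, -0.001, 1.54]
force: [-0.8, -0.7, 5.2]
width: 0.0216
```

```bash
python3 -m jog '[[[0,0,0.04,0,0,0,0],[0,0,0.05,0,0,0,0],[-0.005,-0.035,0.03,0,0,0.02,0],[-0.005,-0.045,0,0,0,0.02,0],[-0.005,-0.045,0,0,0,0.02,0],[-0.005,-0.045,0,0,0,0.02,0],[-0.005,-0.045,0,0,0,0.02,0],[-0.005,-0.045,0,0,0,0,0],[-0.005,-0.045,0,0,0,0,0],[-0.005,-0.045,0,0,0,0,0],[0,-0.045,0,0,0,0,0],[0,-0.045,0,0,0,0,0],[0,-0.045,0,0,0,0,0],[0,0,0,0,0,0,0],[0,0,0,0,0,0,0]]]'; python3 - <<'E'
from look import *
s=monitor.get_state(); delta(s,.392,-.334,.122,1.64); 
f=save('wrist','w7.png'); crop(f,(200,130,400,260),'w7c.png',4)
E
```

```text
t: 25.48
eef_pos: [0.3912, -0.3328, 0.1479]
ee_rot: [-3.141, -0.001, 1.639]
force: [-0.3, -0.3, -0.5]
width: 0.0217
delta [ 0.0008 -0.0012 -0.0259] turn 0.001
```

View pics/w7c.png

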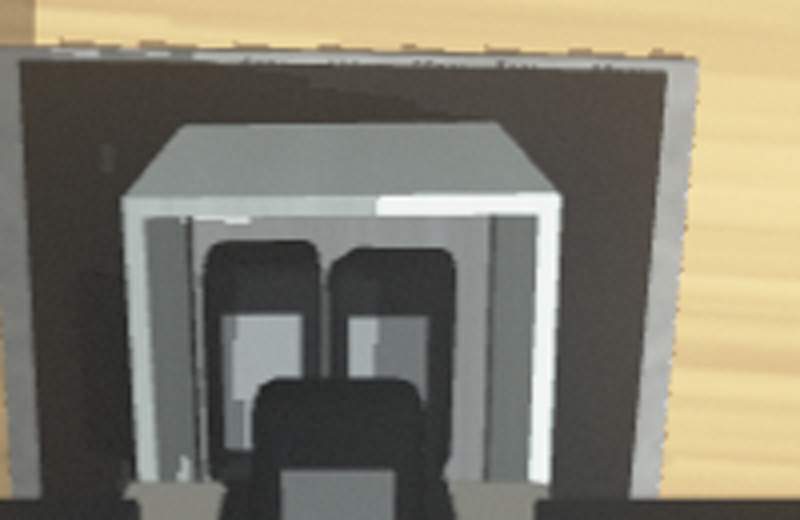

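```bash
python3 -m jog '[[[0,-0.001,-0.015,0,0,0,0],[0,0,-0.011,0,0,0,0],[0,0,0,0,0,0,0],[0,0,0,0,0,0,0.45],[0,0,0,0,0,0,0.45],[0,0,0,0,0,0,0.45],[0,0,0.04,0,0,0,0.45],[0,0,0.05,0,0,0,0.45],[-0.04,0,0.03,0,0,0,0.45],[-0.03,0,0,0,0,0,0.45],[0,0,0,0,0,0,0.45],[0,0,0,0,0,0,0.45]]]'; python3 - <<'E'
from look import *
s=monitor.get_state(); print(s['eef_pos'],s['ee_rot'],s['q'])
f=save('wrist','w8.png'); save('top','t8.png')
E
```

```text
t: 27.02
eef_pos: [0.322, -0.3342, 0.2426]
ee_rot: [3.141, 0.0, 1.639]
force: [0.1, 0.7, 0.2]
width: 0.0393
[ 0.32197327 -0.33418479  0.24257416] [3.14087981e+00 4.15489160e-04 1.63930430e+00] [-3.77860347e-01  1.05165421e-02 -4.46957934e-01  7.47674301e-05
 -1.11249949e+00 -1.12446091e+00]
```

View pics/w8.png

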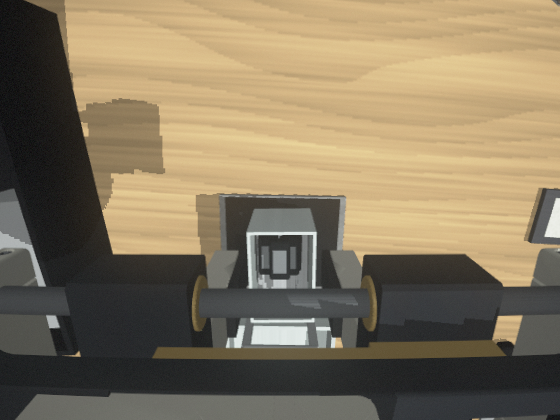

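View pics/t8.png

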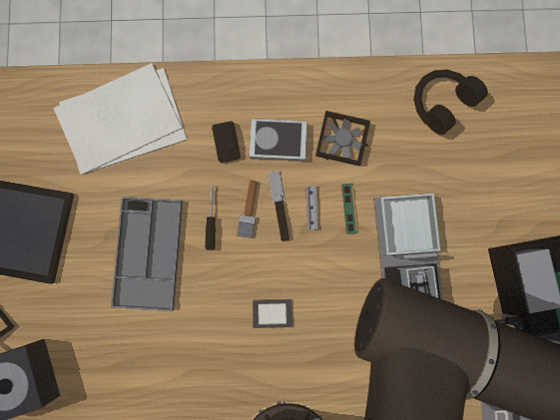

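```bash
python3 - <<'E'
from look import *
f=grab_frame('wrist')
s=dict(eef_pos=np.array([0.3912,-.3328,.1479]),ee_rot=np.array([-3.141,0,1.639]))
print(unproj(f,[(230.5,179.25),(340,177.5)],.088,wristT(f,s)))
s=monitor.get_state()
print(unproj(f,[(247.5,233),(316.5,233),(247,320),(317,320)],.088,wristT(f,s)))
E
python3 -m jog '[[[0,0,0,0,0,0.185,0.45],[0,0,0,0,0,0.185,0.45],[0.01,0,0,0,0,0.185,0.45],[0.01,0,0,0,0,0.185,0.45],[0.01,0,0,0,0,0.185,0.6],[0.01,0,0,0,0,0.185,0.8],[0.01,0,0,0,0,0.185,1],[0.01,0,0,0,0,0.185,1],[0.01,0,0,0,0,0.185,1],[0.008,0,0,0,0,0.185,1],[0,0,0,0,0,0.185,1],[0,0,0,0,0,0.185,1],[0,0,0,0,0,0.185,1],[0,0,0,0,0,0.185,1],[0,0,0,0,0,0.185,1],[0,0,0,0,0,0.185,1],[0,0,0,0,0,0.182,1],[0,0,0,0,0,0,1],[0,0,0,0,0,0,1]]]'; python3 - <<'E'
from look import *
f=save('wrist','w9.png');s=monitor.get_state(); print(s['eef_pos'],s['ee_rot'],s['q'])
crop(f,(180,130,380,260),'w9c.png',4)
E
```

```text
[[ 0.35323971 -0.36741019  0.088     ]
 [ 0.34761444 -0.30153648  0.088     ]]
[[ 0.35418205 -0.3659264   0.088     ]
 [ 0.34962777 -0.30101966  0.088     ]
 [ 0.45012638 -0.36303687  0.088     ]
 [ 0.44503238 -0.29089056  0.088     ]]
t: 29.55
eef_pos: [0.4, -0.3339, 0.242]
ee_rot: [3.141, 0.0, -1.505]
force: [-0.3, -0.4, 0.4]
width: 0.0875
[ 0.39990372 -0.33398041  0.24207455] [ 3.14114135e+00  1.64323432e-04 -1.50476863e+00] [-3.18810553e-01  1.11766293e-01 -3.37956227e-01  1.90064098e-05
 -1.12155379e+00  1.95562635e+00]
```

View pics/w9.png

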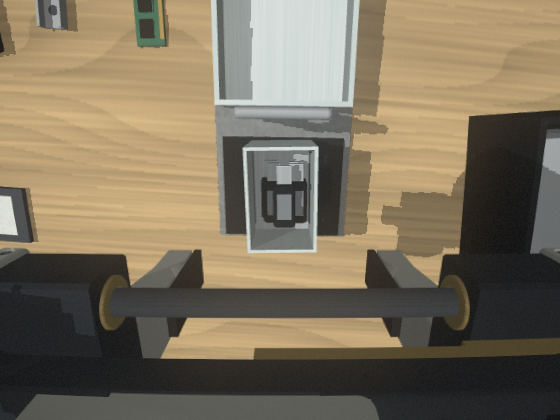

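```bash
python3 -m jog '[[[0,0.003,-0.04,0,0,0,1],[0,0,-0.04,0,0,0,1],[0,0,-0.03,0,0,0,1],[0,0,-0.03,0,0,0,1],[0,0,-0.02,0,0,0,1],[0,0,0,0,0,0,1],[0,0,0,0,0,0,0],[0,0,0,0,0,0,0],[0,0,0,0,0,0,0],[0,0,0,0,0,0,0],[0,0,0,0,0,0,0]]]' 30; python3 - <<'E'
from look import *
f=save('wrist','w10.png');s=monitor.get_state(); print(s['eef_pos'],s['ee_rot'],s['q'],s['force'])
E
```

```text
t: 30.98
eef_pos: [0.4002, -0.3312, 0.0832]
ee_rot: [-3.14, -0.001, -1.501]
force: [-1.4, 1.4, 6.1]
width: 0.0656
[ 0.40024668 -0.33121827  0.08319435] [-3.14032201e+00 -7.32082359e-04 -1.50142540e+00] [-3.13024209e-01  2.82189168e-01 -5.42409359e-01  3.02564449e-04
 -7.44745782e-01  1.95296962e+00] [-0.01114389  1.38289306  6.23943804]
```

View pics/w10.png

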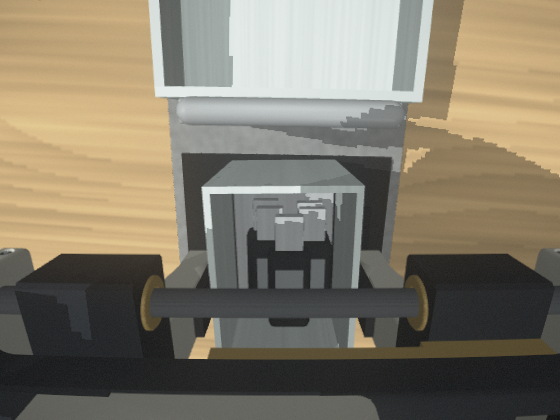

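```bash
python3 - <<'E'
from look import *
f=grab_frame('wrist');s=monitor.get_state();T=wristT(f,s)
print('bar',unproj(f,[(180,98.5),(408,101),(180,124),(408,119)],.095,T))
print('bin rim near',unproj(f,[(156,96),(422,101)],.046,T))
E
python3 -m jog '[[[0,0,0.02,0,0,0,0],[0,0,0.03,0,0,0,0],[0,0,0.04,0,0,0,0],[0,0,0.04,0,0,0,0],[0,0,0.025,0,0,-0.12,0],[0.01,0,0,0,0,-0.16,0],[0.01,0,0,0,0,-0.17,0],[0.01,0,0,0,0,-0.17,0],[0.01,0,0,0,0,-0.17,0],[0.01,0,0,0,0,-0.17,0],[0.02,0,0,0,0,-0.17,0],[0.02,0.004,0,0,0,-0.17,0],[0.02,0,0,0,0,-0.17,0],[0.02,0,0,0,0,-0.122,0],[0,0,0,0,0,0,0],[0,0,0,0,0,0,0]]]'; python3 - <<'E'
from look import *
f=save('wrist','w11.png');save('side','s11.png');s=monitor.get_state(); print(s['q'],s['force'])
delta(s,.530,-.327,.235,-3.093)
E
```

```text
bar [[ 0.48080029 -0.288036    0.095     ]
 [ 0.48574071 -0.36952704  0.095     ]
 [ 0.47190903 -0.28792763  0.095     ]
 [ 0.47953631 -0.37057979  0.095     ]]
bin rim near [[ 0.48257599 -0.26093527  0.046     ]
 [ 0.48960898 -0.39451238  0.046     ]]
t: 33.08
eef_pos: [0.529, -0.3267, 0.2365]
ee_rot: [3.141, -0.001, -3.092]
force: [-0.9, 0.5, -3.4]
width: 0.0658
[-2.40160774e-01  2.81884647e-01 -1.31958287e-01 -2.43636607e-04
 -1.15755481e+00  2.88894197e-01] [-0.60962573 -0.9112083  -3.5174525 ]
delta [ 0.001  -0.0001 -0.0021] turn -0.0
```

View pics/w11.png

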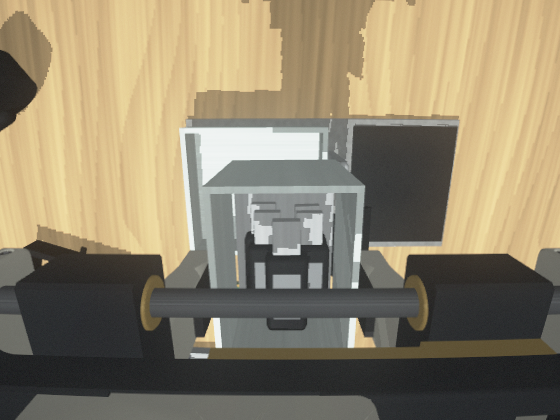

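View pics/s11.png

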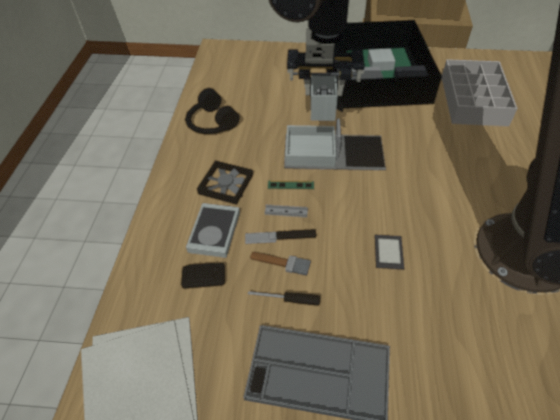

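```bash
python3 -m jog '[[[0.002,0,-0.02,0,0,0,0],[0,0,-0.02,0,0,0,0],[0,0,-0.02,0,0,0,0],[0,0,-0.005,0,0,0,0],[0,0,-0.005,0,0,0,0],[0,0,-0.004,0,0,0,0],[0,0,-0.004,0,0,0,0]]]'; python3 - <<'E'
from look import *
save('side','s12.png');s=monitor.get_state();crop(grab_frame('side'),(270,60,410,190),'s12.png',4)
E
```

```text
t: 34.05
eef_pos: [0.5325, -0.3273, 0.1602]
ee_rot: [-3.141, 0.002, -3.093]
force: [1.2, 0.8, 0.8]
width: 0.0658
```

View pics/s12.png

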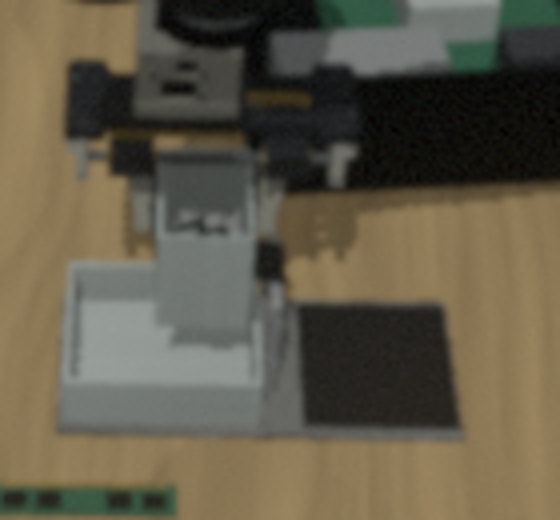

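```bash
python3 -m jog '[[[0,0,-0.004,0,0,0,0],[0,0,-0.004,0,0,0,0],[0,0,-0.004,0,0,0,0],[0,0,-0.004,0,0,0,0],[0,0,0,0,0,0,0],[0,0,0,0,0,0,0],[0,0,0,0,0,0,0],[0,0,0,0,0,0,0]]]'; python3 - <<'E'
from look import *
crop(grab_frame('side'),(270,60,410,190),'s13.png',4);save('wrist','w13.png')
E
```

```text
t: 35.15
eef_pos: [0.5316, -0.3273, 0.1437]
ee_rot: [-3.141, -0.0, -3.093]
force: [1.4, -0.8, 6.0]
width: 0.066
```

View pics/s13.png

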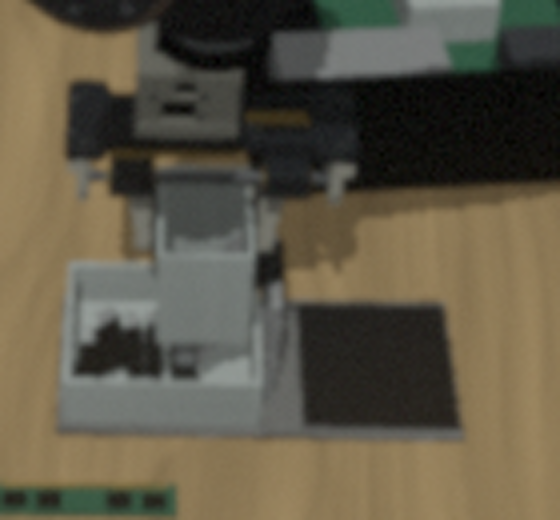

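View pics/w13.png

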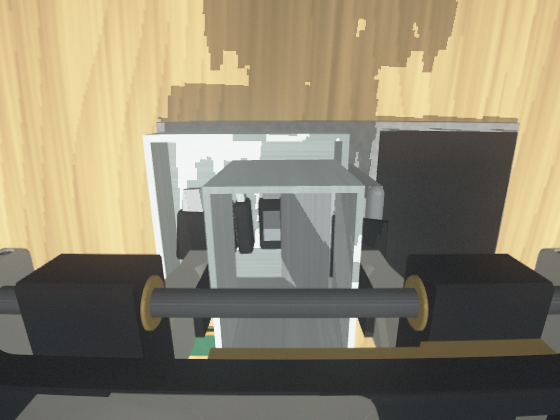

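```bash
python3 -m jog '[[[0,0,0.01,0,0,0,0],[0,0,0.01,0,0,0,0],[0,0,0.015,0,0,0,0],[0,0,0.02,0,0,0,0],[0,0,0.03,0,0,0,0],[0,0,0.03,0,0,0,0],[0,0,0,0,0,0,0],[0,0,0,0,0,0,0]]]'; python3 - <<'E'
from look import *
crop(grab_frame('side'),(270,40,410,190),'s14.png',4);save('wrist','w14.png');s=monitor.get_state();print(s['q'])
E
```

```text
t: 36.25
eef_pos: [0.5312, -0.3266, 0.2578]
ee_rot: [3.141, -0.001, -3.094]
force: [0.1, 0.4, -1.6]
width: 0.0659
[-2.39090686e-01  2.72634006e-01 -9.80146844e-02 -5.71485094e-04
 -1.20226215e+00  2.87067183e-01]
```

View pics/s14.png

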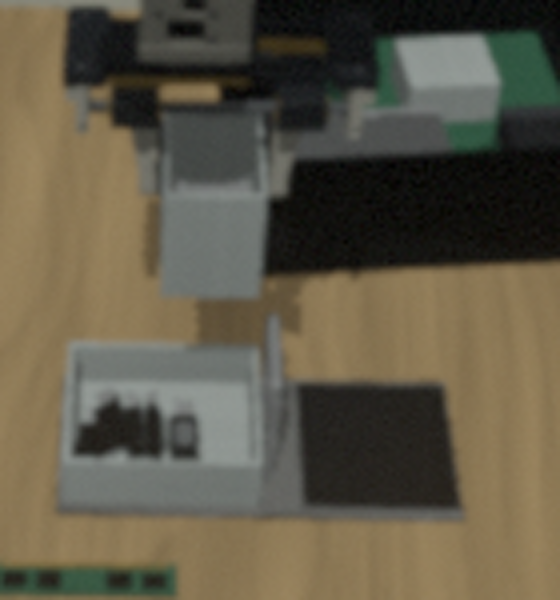

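View pics/w14.png

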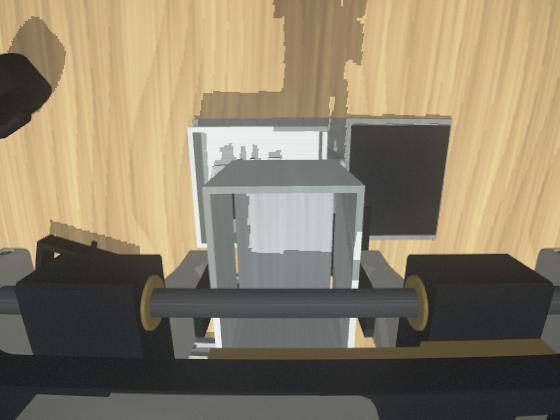

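```bash
python3 -m jog '[[[-0.01,0,0,0,0,0.15,0],[-0.015,0,0,0,0,0.17,0],[-0.02,0,0,0,0,0.17,0],[-0.02,0,0,0,0,0.17,0],[-0.02,0,0,0,0,0.17,0],[-0.02,0,0,0,0,0.17,0],[-0.02,-0.005,0,0,0,0.17,0],[-0.01,0,0,0,0,0.17,0],[0,0,-0.02,0,0,0.17,0],[0,0,-0.03,0,0,0.082,0],[0,0,-0.03,0,0,0,0],[0,0,-0.03,0,0,0,0],[0,0,-0.03,0,0,0,0],[0,0,0,0,0,0,0],[0,0,0,0,0,0,0],[0,0,0,0,0,0,0]]]'; python3 - <<'E'
from look import *
s=monitor.get_state();delta(s,.396,-.3315,.0835,-1.501);save('wrist','w15.png')
E
```

```text
t: 38.35
eef_pos: [0.3975, -0.3323, 0.1196]
ee_rot: [-3.14, -0.001, -1.501]
force: [-0.1, -0.1, -1.4]
width: 0.0657
delta [-0.0015  0.0008 -0.0361] turn 0.0
```

View pics/w15.png

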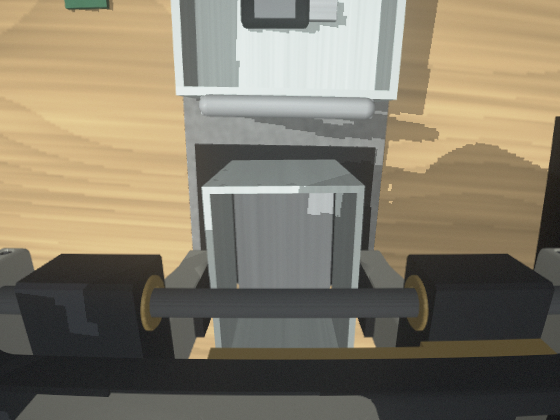

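```bash
python3 -m jog '[[[-0.002,0,-0.02,0,0,0,0],[0,0,-0.01,0,0,0,0],[0,0,-0.004,0,0,0,0],[0,0,-0.002,0,0,0,0],[0,0,0,0,0,0,0],[0,0,0,0,0,0,0.85],[0,0,0,0,0,0,0.85],[0,0,0,0,0,0,1],[0,0,0,0,0,0,1],[0,0,0.03,0,0,0,1],[0,0,0.05,0,0,0,1],[0,0,0.05,0,0,0,1],[0,0,0.05,0,0,0,1],[-0.02,0.05,0,0,0,0,1],[-0.02,0.05,0,0,0,0,0.7],[0,0,0,0,0,0,0.5]]]'; python3 - <<'E'
from look import *
s=monitor.get_state();print(s['q']);save('wrist','w16.png');save('top','t16.png');f=save('side','s16.png');crop(f,(270,100,410,190),'s16c.png',5)
E
```

```text
t: 40.4
eef_pos: [0.3535, -0.2299, 0.2629]
ee_rot: [-3.14, 0.0, -1.499]
force: [0.0, -0.5, 0.5]
width: 0.0731
[-1.05047416e-01 -8.53995823e-02 -4.89138670e-01 -6.40411323e-04
 -1.16506593e+00  1.74828593e+00]
```

View pics/s16c.png

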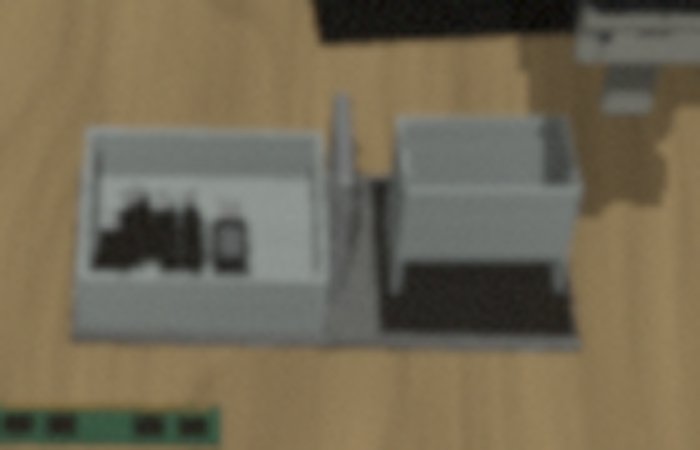

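View pics/t16.png

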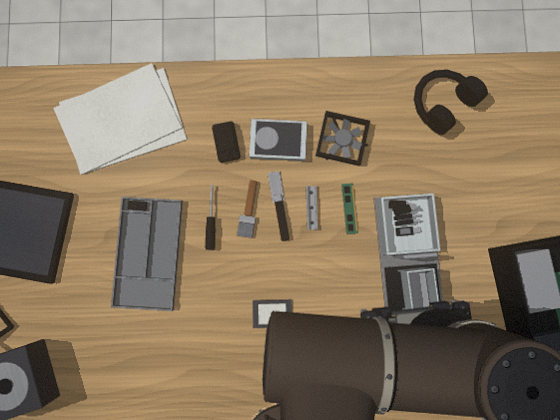

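View pics/w16.png

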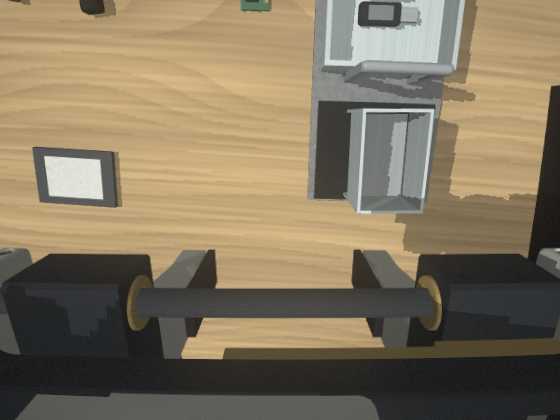

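```bash
cat > tools.py <<'E'
from look import *
f=grab_frame('top');p,h=fg(f)
roi=np.zeros(p.shape[:2],bool); roi[160:262,195:375]=1
for r in rects(f,((p[...,0]-p[...,2])<25)&roi,.01,60): print('nonwood',np.round(r[:5],1))
for r in rects(f,(p.max(2)<70)&roi,.014,100): print('dark',np.round(r[:5],1))
s=monitor.get_state();print('t',s['t'],'pos',np.round(s['eef_pos'],4),'yaw',round(s['ee_rot'][2],3),'q',np.round(s['q'],2),'w',round(s['width'],4))
E
python3 tools.py
```

```text
nonwood [566.4  91.2  54.4  42.5  -9.7]
nonwood [ 6.098e+02 -8.150e+01  1.136e+02  2.720e+01 -1.000e-01]
nonwood [592.5 183.9 167.5  20.8  -0.7]
nonwood [ 605.2 -179.6  131.2   28.5    3.3]
nonwood [616.8   3.2 181.9  32.3   7.9]
dark [550.2 183.8  83.   20.7  -0.7]
dark [577.3  -3.1 102.1  19.8   8.2]
t 40.6 pos [ 0.3551 -0.2324  0.2624] yaw -1.502 q [-0.11 -0.08 -0.48  0.   -1.16  1.75] w 0.0571
```

```bash
python3 -m jog '[[[0.02,0.02,0,0,0,0.01,0.45],[0.03,0.03,0,0,0,0.01,0.45],[0.035,0.03,0,0,0,0.01,0.45],[0.035,0.03,0,0,0,0.01,0.45],[0.035,0.03,-0.02,0,0,0.01,0.45],[0.035,0.03,-0.02,0,0,0.01,0.45],[0.03,0.03,-0.02,0,0,0.01,0.45],[0.024,0.03,-0.02,0,0,0,0.45],[0,0,0,0,0,0,0.45],[0,0,0,0,0,0,0.45]]]' 30; python3 - <<'E'
from look import *
s=monitor.get_state();delta(s,.5975,.0005,.034,-1.432);f=save('wrist','w17.png')
E
```

```text
t: 41.85
eef_pos: [0.5989, -0.0029, 0.1813]
ee_rot: [3.14, -0.001, -1.432]
force: [-1.0, 0.1, 0.0]
width: 0.0397
delta [-0.0014  0.0034 -0.1473] turn 0.0
```

View pics/w17.png

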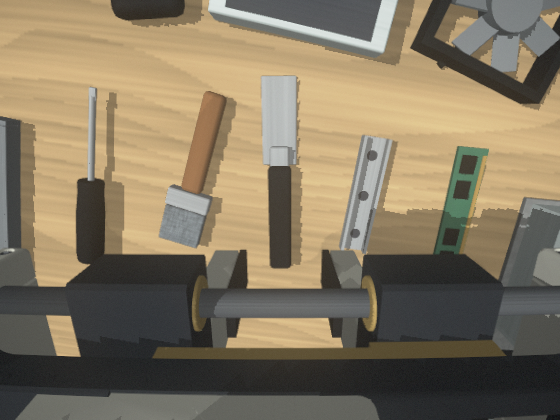

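```bash
python3 - <<'E'
from look import *
f=grab_frame('wrist');s=monitor.get_state();T=wristT(f,s)
print(proj(f,[(.5975,0,.016),(.526,-.01,.016),(.709,.016,.004)],T))
E
python3 -m jog '[[[-0.001,0.003,-0.04,0,0,0,0.45],[0,0,-0.04,0,0,0,0.45],[0,0,-0.04,0,0,0,0.45],[0,0,-0.018,0,0,0,0.45],[0,0,-0.009,0,0,0,0.45],[0,0,0,0,0,0,0.45],[0,0,0,0,0,0,0.45],[0,0,0,0,0,0,0],[0,0,0,0,0,0,0],[0,0,0,0,0,0,0],[0,0,0,0,0,0,0]]]' 30
```

```text
[[280.68848892 200.05700076]
 [280.92809968 268.67062856]
 [279.96093919  75.15838273]]
t: 43.32
eef_pos: [0.598, 0.0011, 0.0358]
ee_rot: [-3.141, -0.0, -1.431]
force: [-1.0, 0.0, 5.2]
width: 0.021
```

```bash
python3 -m jog '[[[0,0,0.03,0,0,0,0],[0,0,0.04,0,0,0,0],[-0.01,0.03,0.015,0,0,-0.03,0],[-0.01,0.04,0,0,0,-0.04,0],[-0.01,0.04,0,0,0,-0.04,0],[-0.01,0.04,0,0,0,-0.04,0],[-0.01,0.04,0,0,0,-0.04,0],[-0.01,0.04,0,0,0,-0.042,0],[-0.01,0.04,0,0,0,0,0],[-0.012,0.034,0,0,0,0,0],[0,0,0,0,0,0,0],[0,0,0,0,0,0,0]]]'; python3 - <<'E'
from look import *
s=monitor.get_state();print(s['width'],s['q']);delta(s,.516,.305,.0465,-1.664);f=save('wrist','w18.png');save('side','s18.png')
E
```

```text
t: 44.82
eef_pos: [0.5154, 0.3048, 0.1199]
ee_rot: [3.141, -0.001, -1.663]
force: [-0.6, 0.2, -0.2]
width: 0.0211
0.02105262706753538 [ 8.60053157e-01  3.50481028e-01 -3.27749280e-01 -1.73166636e-04
 -8.93495129e-01  6.18473648e-01]
delta [ 0.0006  0.0002 -0.0734] turn -0.001
```

View pics/w18.png

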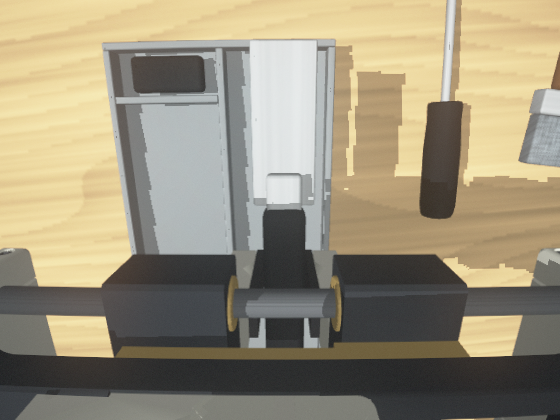

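View pics/s18.png

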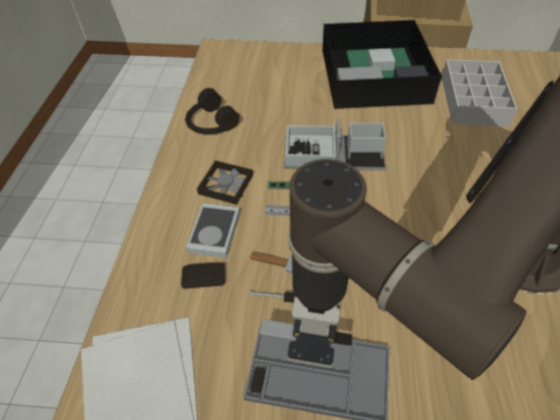

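```bash
python3 - <<'E'
from look import *
f=grab_frame('wrist');s=monitor.get_state();T=wristT(f,s)
w=unproj(f,[(104,43),(335,40),(216,48),(327,249),(229,249)],.018,T);print(np.round(w*1000,1))
# tray frame relative to model
c=np.array([.502,.345]);a=np.radians(-5.3);ex=np.array([np.cos(a),np.sin(a)]);ey=np.array([-ex[1],ex[0]])
for q in w[:,:2]-c: print(np.round([q@ex*1000,q@ey*1000],1))
E
```

```text
[[651.6 412.8  18. ]
 [637.6 259.   18. ]
 [640.2 338.1  18. ]
 [489.1 272.8  18. ]
 [496.3 349.4  18. ]]
[142.7  81.4]
[143.  -73.1]
[138.2   5.9]
[ -6.2 -73.1]
[-6.1  3.9]
```

```bash
python3 -m jog '[[[0,0.004,-0.03,0,0,0,0],[0,0,-0.025,0,0,0,0],[0,0,-0.012,0,0,0,0],[0,0,-0.006,0,0,0,0],[0,0,0,0,0,0,0],[0,0,0,0,0,0,0],[0,0,0,0,0,0,0.38],[0,0,0,0,0,0,0.38],[0,0,0,0,0,0,0.38],[0,0,0.03,0,0,0,0.38],[0,0,0.05,0,0,0,0.45],[0,0,0.03,0,0,0,0.45],[0,0,0,0,0,0,0.45]]]'; python3 - <<'E'
from look import *
s=monitor.get_state();print(s['eef_pos']);f=save('wrist','w19.png')
E
```

```text
t: 46.6
eef_pos: [0.5169, 0.3101, 0.1604]
ee_rot: [-3.138, 0.004, -1.663]
force: [-0.1, -0.3, -0.2]
width: 0.0395
[0.51690831 0.31012302 0.16044398]
```

View pics/w19.png

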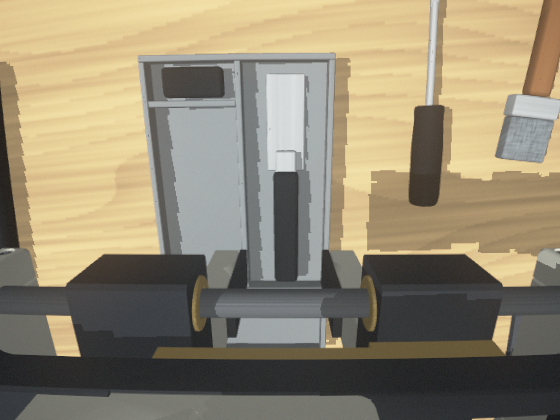

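```bash
python3 -m jog '[[[0.02,-0.04,0.02,0,0,-0.02,0.45],[0.02,-0.04,0,0,0,-0.02,0.45],[0.02,-0.04,0,0,0,-0.02,0.45],[0.02,-0.04,0,0,0,-0.017,0.45],[0.021,-0.04,0,0,0,0,0.45],[0,-0.027,0,0,0,0,0.45],[0,0,0,0,0,0,0.45],[0,0,0,0,0,0,0.45]]]'; python3 - <<'E'
from look import *
f=save('wrist','w20.png');s=monitor.get_state();T=wristT(f,s);delta(s,.618,.083,.032,-1.740);print(s['q'])
print(proj(f,[(.618,.083,.014)],T))
p,h=fg(f);roi=np.zeros(p.shape[:2],bool);roi[:250]=1
m=(h[...,0]<14)&(h[...,1]>120)&(p[...,0]<190)&roi
cs,_=cv2.findContours(m.astype(np.uint8),cv2.RETR_EXTERNAL,cv2.CHAIN_APPROX_NONE)
for c in cs:
    if cv2.contourArea(c)>400:
        W=unproj(f,c[:,0,:],.014,T)[:,:2]; print(cv2.boundingRect(c),cv2.minAreaRect((W*1000).astype(np.float32)))
E
```

```text
t: 47.65
eef_pos: [0.6164, 0.0821, 0.1764]
ee_rot: [3.14, -0.001, -1.741]
force: [0.3, 1.2, -0.2]
width: 0.0395
delta [ 0.0016  0.0005 -0.1447] turn 0.0
[ 4.46454265e-01  3.28997135e-01 -2.11159577e-01 -1.64940300e-04
 -1.03155772e+00  9.55034189e-01]
[[283.15223575 198.51473036]]
```

View pics/w20.png

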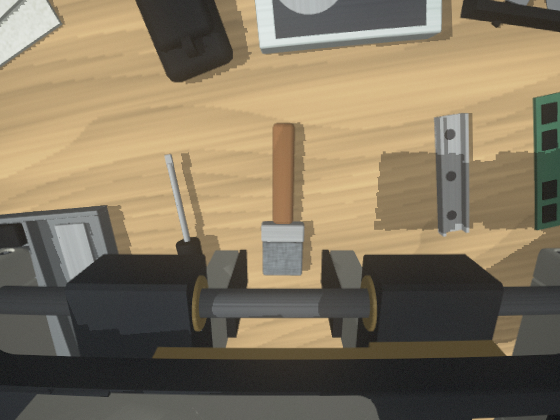

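```bash
python3 -m jog '[[[0.001,0.001,-0.04,0,0,0,0.45],[0,0,-0.04,0,0,0,0.45],[0,0,-0.04,0,0,0,0.45],[0,0,-0.018,0,0,0,0.45],[0,0,-0.008,0,0,0,0.45],[0,0,0,0,0,0,0.45],[0,0,0,0,0,0,0.45],[0,0,0,0,0,0,0],[0,0,0,0,0,0,0],[0,0,0,0,0,0,0],[0,0,0,0,0,0,0]]]' 30
```

```text
t: 49.08
eef_pos: [0.618, 0.083, 0.0318]
ee_rot: [-3.141, 0.0, -1.74]
force: [-1.0, -1.0, 5.3]
width: 0.0194
```

```bash
python3 -m jog '[[[0,0,0.03,0,0,0,0],[0,0,0.04,0,0,0,0],[0,0,0.04,0,0,-0.1,0],[-0.005,0,0,0,0,-0.18,0],[-0.01,0.01,0,0,0,-0.18,0],[-0.01,0.02,0,0,0,-0.18,0],[-0.01,0.02,0,0,0,-0.18,0],[-0.01,0.02,0,0,0,-0.18,0],[-0.01,0.025,0,0,0,-0.18,0],[-0.01,0.025,0,0,0,-0.18,0],[-0.01,0.025,0,0,0,-0.18,0],[-0.01,0.025,0,0,0,-0.18,0],[-0.01,0.025,0,0,0,-0.18,0],[-0.003,0.025,0,0,0,-0.18,0],[0,0.025,0,0,0,-0.18,0],[0,0.025,0,0,0,-0.18,0],[0,0.025,0,0,0,-0.18,0],[0,0.007,0,0,0,-0.18,0],[0,0,0,0,0,-0.18,0],[0,0,0,0,0,-0.085,0]]]'; python3 -m jog '[[[0,0,0,0,0,0,0],[0,0,0,0,0,0,0]]]'; python3 - <<'E'
from look import *
f=save('wrist','w21.png');s=monitor.get_state();delta(s,.520,.385,.045,1.478);print(s['q'],s['width'])
E
```

```text
t: 51.58
eef_pos: [0.5194, 0.385, 0.1407]
ee_rot: [-3.141, 0.001, 1.474]
force: [-0.1, -1.2, -1.0]
width: 0.0198
t: 51.82
eef_pos: [0.5196, 0.3849, 0.1411]
ee_rot: [-3.141, 0.0, 1.479]
force: [-1.1, 0.2, -0.5]
width: 0.0197
delta [ 0.0003  0.0001 -0.0962] turn -0.001
[ 9.38561263e-01  3.98135203e-01 -1.94932480e-01 -6.17156345e-05
 -9.77912213e-01 -2.60101234e+00] 0.019647932057332368
```

View pics/w21.png

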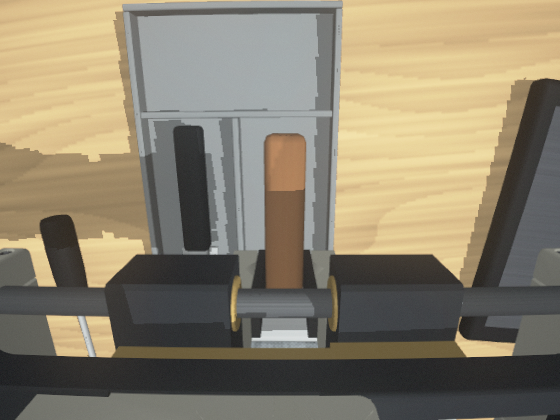

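```bash
python3 - <<'E'
from look import *
f=grab_frame('wrist');s=monitor.get_state();T=wristT(f,s)
w=unproj(f,[(124,9),(340,6),(140,115),(334,113),(242,118)],.018,T)
c=np.array([.5025,.349]);a=np.radians(-5.3);ex=np.array([np.cos(a),np.sin(a)]);ey=np.array([-ex[1],ex[0]])
for q in w[:,:2]-c: print(np.round([q@ex*1000,q@ey*1000],1))
E
python3 -m jog '[[[0,0,-0.04,0,0,0,0],[0,0,-0.03,0,0,0,0],[0,0,-0.018,0,0,0,0],[0,0,-0.008,0,0,0,0],[0,0,0,0,0,0,0],[0,0,0,0,0,0,0],[0,0,0,0,0,0,0.38],[0,0,0,0,0,0,0.38],[0,0,0,0,0,0,0.38],[0,0,0.03,0,0,0,0.38],[0,0,0.05,0,0,0,0.45],[0,0,0.03,0,0,0,0.45],[0,0,0,0,0,0,0.45]]]'; python3 - <<'E'
from look import *
s=monitor.get_state();print(s['eef_pos']);f=save('wrist','w22.png')
E
```

```text
[-137.8  -76.6]
[-138.4   77. ]
[-64.2 -72.8]
[-65.2  75.6]
[-61.4   5.6]
t: 53.55
eef_pos: [0.5208, 0.3862, 0.1587]
ee_rot: [3.138, -0.005, 1.478]
force: [0.6, 1.0, -0.6]
width: 0.0395
[0.52084625 0.38615591 0.15866844]
```

View pics/w22.png

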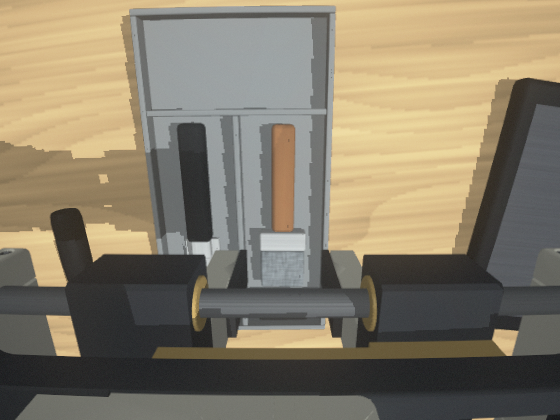

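```bash
python3 -m jog '[[[0.01,-0.03,0.02,0,0,0.01,0.45],[0.01,-0.045,0,0,0,0.01,0.45],[0.01,-0.045,0,0,0,0.01,0.45],[0.01,-0.045,0,0,0,0.01,0.45],[0.01,-0.045,0,0,0,0.01,0.45],[0.01,-0.045,0,0,0,0.01,0.45],[0.01,-0.045,0,0,0,0.01,0.45],[0.01,-0.045,0,0,0,0.01,0.45],[0.009,-0.045,0,0,0,0.013,0.45],[0,-0.045,0,0,0,0,0.45],[0,-0.031,0,0,0,0,0.45],[0,0,0,0,0,0,0.45],[0,0,0,0,0,0,0.45]]]' 20; python3 - <<'E'
from look import *
f=save('wrist','w23.png');s=monitor.get_state();T=wristT(f,s);delta(s,.610,-.080,.030,1.571);print(s['q'])
print(proj(f,[(.610,-.08,.010),(.552,-.08,.01),(.667,-.08,.01)],T))
E
```

```text
t: 55.22
eef_pos: [0.6083, -0.0809, 0.1743]
ee_rot: [-3.14, 0.0, 1.57]
force: [-0.1, 0.2, 0.1]
width: 0.0393
delta [ 0.0016  0.0005 -0.1446] turn 0.0
[ 1.86148466e-01  3.18398458e-01 -2.32055165e-01 -2.33060371e-04
 -1.02145613e+00 -1.75681095e+00]
[[284.18831951 201.48480864]
 [284.24029028 139.18378048]
 [284.14152225 256.58648349]]
```

View pics/w23.png

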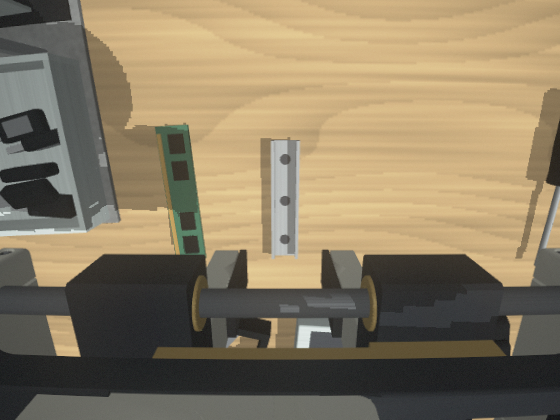

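Bracket centred at (285,200), as predicted. Grasping it.

```bash
python3 -m jog '[[[0.001,0,-0.04,0,0,0,0.45],[0,0,-0.04,0,0,0,0.45],[0,0,-0.04,0,0,0,0.45],[0,0,-0.018,0,0,0,0.45],[0,0,-0.007,0,0,0,0.45],[0,0,0,0,0,0,0.45],[0,0,0,0,0,0,0.45],[0,0,0,0,0,0,0],[0,0,0,0,0,0,0],[0,0,0,0,0,0,0],[0,0,0,0,0,0,0]]]' 20
```

```text
t: 56.65
eef_pos: [0.6101, -0.081, 0.0311]
ee_rot: [3.141, 0.0, 1.571]
force: [-1.2, 1.0, 6.2]
width: 0.0257
```

```bash
python3 -m jog '[[[0,0,0.03,0,0,0,0],[0,0,0.04,0,0,0,0],[0,0.01,0.04,0,0,0.05,0],[-0.015,0.03,0,0,0,0.11,0],[-0.015,0.035,0,0,0,0.12,0],[-0.015,0.035,0,0,0,0.12,0],[-0.015,0.035,0,0,0,0.12,0],[-0.015,0.035,0,0,0,0.12,0],[-0.015,0.035,0,0,0,0.12,0],[-0.018,0.035,0,0,0,0.12,0],[-0.02,0.035,0,0,0,0.12,0],[-0.02,0.035,0,0,0,0.12,0],[-0.02,0.035,0,0,0,0.12,0],[-0.02,0.035,0,0,0,0.12,0],[-0.02,0.035,0,0,0,0.118,0],[0,0.014,0,0,0,0,0],[0,0,0,0,0,0,0],[0,0,0,0,0,0,0]]]'; python3 - <<'E'
from look import *
f=save('wrist','w24.png');s=monitor.get_state();delta(s,.402,.358,.0445,3.049);print(s['q'],s['width'])
E
```

```text
t: 58.9
eef_pos: [0.4019, 0.3571, 0.14]
ee_rot: [-3.141, -0.0, 3.047]
force: [-0.4, 0.2, -0.7]
width: 0.0258
delta [ 0.      0.001  -0.0956] turn 0.002
[ 1.09090338e+00  2.36835218e-01 -4.40191865e-01 -1.13886023e-04
 -8.94448162e-01 -1.18551341e+00] 0.025893705046961202
```

View pics/w24.png

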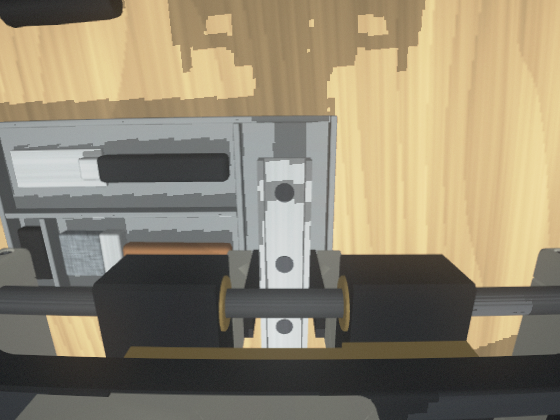

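```bash
python3 -m jog '[[[0,0.001,-0.04,0,0,0,0],[0,0,-0.03,0,0,0,0],[0,0,-0.018,0,0,0,0],[0,0,-0.008,0,0,0,0],[0,0,0,0,0,0,0],[0,0,0,0,0,0,0],[0,0,0,0,0,0,0.45],[0,0,0,0,0,0,0.45],[0,0,0,0,0,0,0.45],[0,0,0.03,0,0,0,0.45],[0,0,0.05,0,0,0,0.45],[0,0,0.05,0,0,0,0.45],[0,0.0,0.05,0,0,0,0.45],[0.0,0,0.03,0,0,0,0.45],[0,-0.06,0,0,0,0,0.45],[0,-0.06,0,0,0,0,0.45],[0,-0.06,0,0,0,0,0.45],[0,-0.05,0,0,0,0,0.45],[0,0,0,0,0,0,0.45]]]'; python3 - <<'E'
from look import *
s=monitor.get_state();print(s['eef_pos']);f=save('wrist','w25.png');f=save('top','t25.png');save('side','s25.png')
crop(f,(100,190,200,320),'t25c.png',4)
crop(f,(360,180,460,330),'t25d.png',4)
E
```

```text
t: 61.32
eef_pos: [0.4011, 0.1263, 0.2547]
ee_rot: [3.141, 0.0, 3.045]
force: [0.5, 1.3, 0.4]
width: 0.0395
[0.40113853 0.12634673 0.25469157]
```

View pics/t25.png

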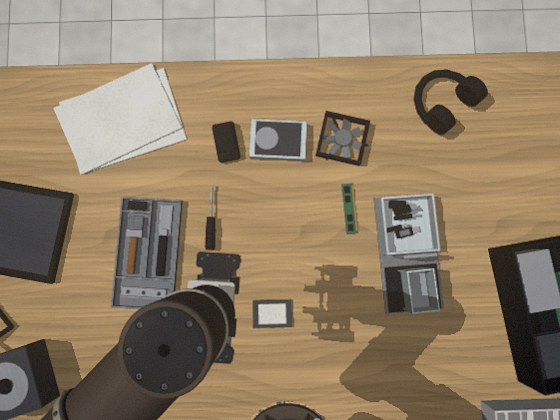

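View pics/s25.png

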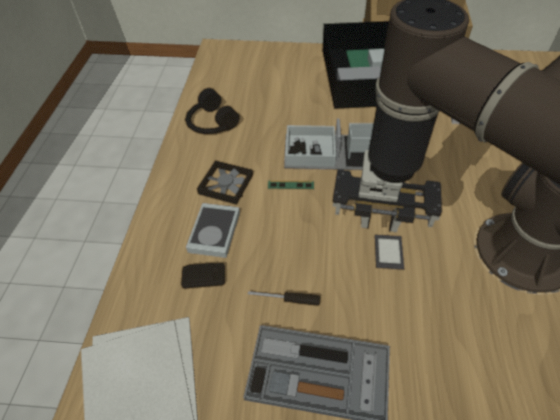

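View pics/t25c.png

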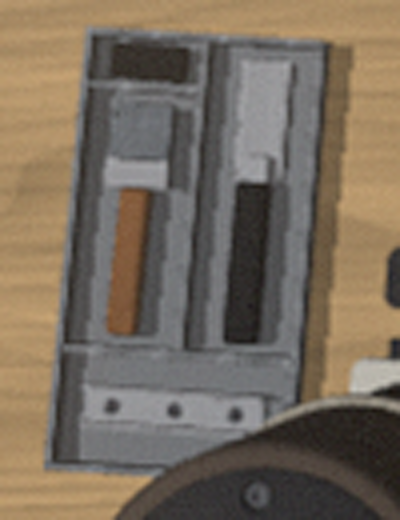

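View pics/t25d.png

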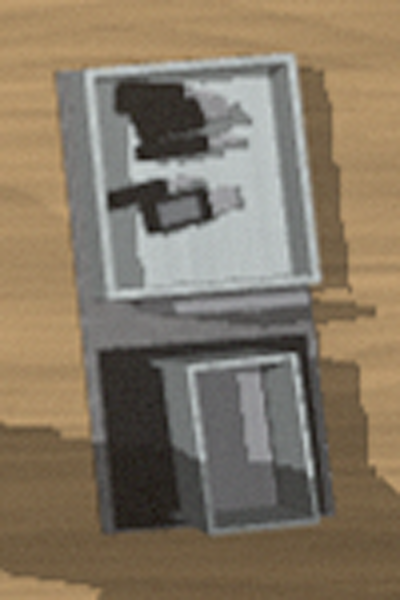

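```bash
python3 -m jog '[[[0.01,-0.05,0.03,0,0,0,0.45],[0.01,-0.05,0,0,0,-0.1,0.45],[0.01,-0.05,0,0,0,-0.15,0.45],[0.01,-0.05,0,0,0,-0.15,0.45],[0.01,-0.05,0,0,0,-0.15,0.45],[0.01,-0.05,0,0,0,-0.15,0.45],[0.01,-0.05,0,0,0,-0.15,0.45],[0.01,-0.05,0,0,0,-0.15,0.45],[0,-0.03,0,0,0,-0.15,0.45],[0,0,0,0,0,-0.15,0.45],[0,0,0,0,0,0,0.45],[0,0,0,0,0,0,0.45]]]'; python3 - <<'E'
from look import *
f=save('wrist','w26.png');s=monitor.get_state();print(s['eef_pos'])
E
```

```text
t: 62.98
eef_pos: [0.4824, -0.3002, 0.2841]
ee_rot: [-3.141, -0.0, 1.753]
force: [-0.3, -0.5, -0.3]
width: 0.0398
[ 0.48227738 -0.30026429  0.2842637 ]
```

View pics/w26.png

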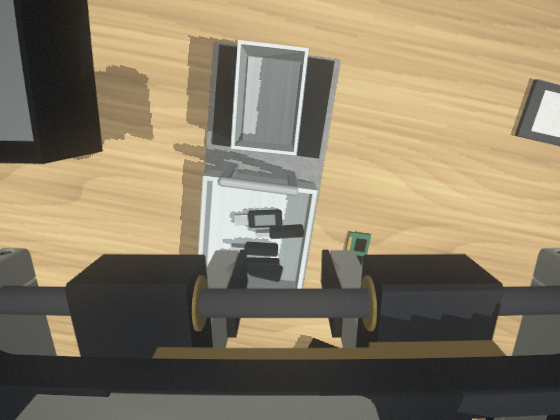

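```bash
python3 -m jog '[[[0.04,-0.02,0,0,0,0,0.45],[0.05,-0.01,0,0,0,-0.05,0.45],[0.05,0,0,0,0,-0.1,0.45],[0.05,0,0,0,0,0,0.45],[0,0,0,0,0,0,0.45],[0,0,0,0,0,0,0.45]]]'; python3 - <<'E'
from look import *
f=save('wrist','w27.png');s=monitor.get_state();print(s['eef_pos']);crop(f,(180,60,380,210),'w27c.png',4)
E
```

```text
t: 63.78
eef_pos: [0.6718, -0.3303, 0.2838]
ee_rot: [-3.141, -0.0, 1.601]
force: [0.1, 0.6, -0.0]
width: 0.0399
[ 0.67142287 -0.33058188  0.28452947]
```

View pics/w27c.png

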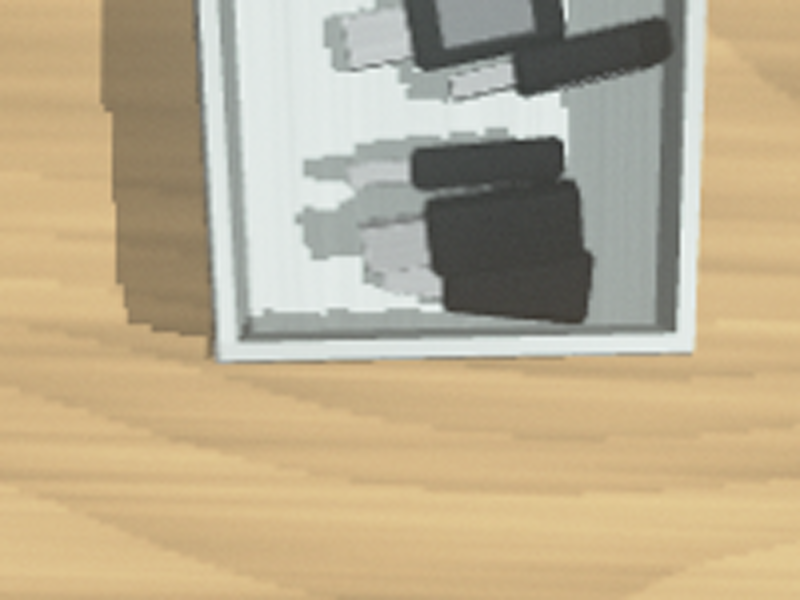

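```bash
python3 - <<'E'
from look import *
f=grab_frame('wrist')
s=dict(eef_pos=np.array([0.4823,-.3003,.2842]),ee_rot=np.array([-3.141,0,1.753]));T=wristT(f,s)
w=unproj(f,[(238,41),(308,48),(302,155),(232,150)],.088,T);print('cup',w.mean(0))
w=unproj(f,[(218,42),(339,60),(322,159),(209,144)],.008,T);print('mat',np.round(w,3),w.mean(0))
from station import job_done
s=monitor.get_state();print(s['t'],s['qd'])
E
```

```text
cup [ 0.39539021 -0.32988218  0.088     ]
mat [[ 0.34  -0.404  0.008]
 [ 0.334 -0.262  0.008]
 [ 0.45  -0.257  0.008]
 [ 0.457 -0.4    0.008]] [ 0.3952274  -0.33075478  0.008     ]
63.875 [-0.00732044 -0.01080383 -0.00122069  0.00076368  0.00066327 -0.00378016]
```

The cup sits at (0.395, −0.330) on a mat centred at (0.395, −0.331), and everything else is in place, so I'm handing the job in.

```bash
python3 -m jog '[[[0,0,0,0,0,0,0.45],[0,0,0,0,0,0,0.45],[0,0,0,0,0,0,0.45]]]'; python3 - <<'E'
from look import *
f=save('top','t27.png')
from station import job_done
print(job_done())
E
```

```text
t: 64.25
eef_pos: [0.6714, -0.3311, 0.2848]
ee_rot: [3.141, 0.0, 1.598]
force: [-0.6, -0.6, 0.1]
width: 0.0394
the job is handed in; nothing more can be done
None
```

The whole task is done, and I handed it in at about 64 s of the 210 s. `job_done()` gives no verdict, so what follows rests on my own last pictures.

- **Sticks and cup:** I put all five sticks in the cup and carried it over the bin, turned so the tab faced the trip bar. I lowered the tab onto the bar there and nowhere else, and the sticks fell out. The cup is back upright on its mat.
- **Tools:** the scraper, brush and bracket are each lying in their own compartments. The scraper and brush heads point away from the crosswise compartment.

**Last checks:**
- All five sticks are visible inside the bin walls. At some point after the drop they shifted a little inside the bin; I did not find out why, but they stayed well inside.
- The cup's centre measured about 1 mm from the mat's centre, and its bottom looked shut.
- All three tools looked flat in the tray.
- The bystander objects looked unmoved by eye; I did not measure them after the tools were placed.
- I took one more overhead picture just before handing in but did not look at it.

**What disagreed:**
- The overhead camera differed from the side and wrist cameras by about 4–5 mm in y, so I corrected the tray positions by 4 mm.
- The cup's tab started towards the station's −y side, not its −x side as the description says.

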